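Free the chisels from a clamp with one reverse-threaded knob

ROBOT

A 6-joint arm with a two-finger parallel gripper is mounted at the origin on a cart in front of the work surface, level with it; the furniture and walls round the work are solid. World frame = base frame: x ahead of the robot, y to its left, z up, the work surface at z = 0. Lengths are in m, angles in degrees, forces in N, time in s.
With the tool pointing down it reaches from about 0.375 to 0.9 m from the base axis. Payload 3.1 kg.
Tool frame: the origin (TCP) lies at the very end of the fingers, on their centre line; the grasp point (between the pads) lies 19 mm behind it; z points along the fingers, y is the direction in which the jaws open and shut (so a half turn about z gives the same grasp; the last joint's range is limited). The gripper opens to 87 mm and grips with 3 to 60 N. Pads are 19 mm wide; open, the fingers measure 117 mm over their backs; the gripper's body (75 mm by 190 mm) begins 51 mm behind the grasp point.
Start: joints at [-77.607, 30.224, 82.088, -0, 67.689, -10.227], TCP at [0.24, -0.577, 0.201] pointing down, gripper open.
Joint ranges: [-176.69, 176.69], [-43.24, 126.21], [12.49, 139.97], [-82, 262], [0, 151.66], [-163.58, 163.58]. Speed limits (degrees/s): [159.86, 159.86, 180, 180, 180, 180].

INTERFACE

Orientations are given as a 3x3 rotation matrix whose columns are the frame's x, y, z axes.
In Python, from rig import bot gives the robot as it stands. The module is installed in compiled form; this text tells all that it offers.
- The arm moves only by the tool play_rows, never from a script. Its argument "targets" is a list of rows, each a list of 7 numbers: the closure, from 0 (fully open) to 1 (shut), then the shift along the world's x, y, z in m, then the turn, a rotation vector about the world's x, y, z in rad. A call has 1 to 12 rows; each row shifts and turns the commanded pose from where the row before left it; what a row does not reach is not made up. A row lasts 1/8 s, in which the tool goes at most 62.5 mm and 10.7 degrees, less where a joint would pass 70% of its speed; a pose out of reach is approached as far as the arm can. A call with a gripper value outside its range is refused whole. The fingers move at their own pace and stop on an object; the grip force is fixed at half the most. Time passes only in rows, so rows that do not move let the fingers close. It gives the time, the measured TCP pose, the force and the opening at its end, in the units of the state.
- bot.read_state(): the state, without advancing time (a new reading comes with each control period).
- bot.capture(name): name is "scene" or "top"; returns the picture (420x560x3 uint8, blue, green, red); there is no depth.
- bot.get_calibration(name): a dict with "fx", "fy", "cx", "cy" (pixels), "k1" (the pictures are not rectified: a ray, as slopes to the right and down, at radius r is drawn at 1 + k1 r^2 times it, then the intrinsics apply), "R" (3x3) and "t" (3): a world point X has camera coordinates R X + t. Camera axes: x right, y down, z forward; pixel columns grow to the right and rows downward; lengths in m; the calibration is good to about 2 mm. A picture is of the moment at which its call begins. get_calibration takes no time and is no camera call.
- bot.hand_in(): hands the job in, once; it reports no verdict.
The state is a dict: "time_s": time; "joint_positions": joint angles; "qvel": joint speeds; "tau": joint torques, N m; "position": TCP position; "tcp_rot": TCP orientation; "force": force on the tool from outside, world axes, zero at the start; "moment": the same for the moment, N m; "opening": opening from 0.0 (shut) to 1.0 (fully open).
Only numpy, scipy, OpenCV 4.12 (cv2) and the standard library are available. Lean on these libraries where they do the work, as an engineer would, in place of code of your own. Each camera call takes 0.05 s, during which the arm holds its last target. There are 200 camera calls.

TASK

The cold chisels are held by their struck ends under the two straps of the bench clamp. One strap's wing knob has a left-hand thread and the other a right-hand one, unmarked: try and feel which way each gives, slacken both right off, then take every chisel out and lay it level across both rails of the raised rest. Finally turn both knobs of the empty clamp back fully home; leave the loose nut on the bench where it is.

Things in the scene. Friction and masses are not known exactly. Their poses are not given: they have to be found in the camera images.
- jig: The clamp's fixed base, dark steel, 165 (x) x 250 (y) x 44 mm, origin under its centre, x from its open front to its back. Chisels lie along x in up to four places at y = -82.5, -27.5, +27.5, +82.5 mm, 30 mm above the bench, on a front sill (x -75 to -63 mm) and a rear bed (x +8 to +56); between these fingertips can reach down to 10 mm above the bench.
- jig_bed (a point): Centre of the top of the clamp's rear bed: jig x +30, y 0, 30 mm above the bench. Two steel straps (30 x 106 x 12 mm, centred at jig x +30, y -55 and +55 mm) press the chisels' tails on the bed, each over two places; a strap rises 5 mm for each radian its knob is loosened. A tail stop (jig x +68 to +79, 44 mm high) stands behind the bed.
- rest: The fixed raised rest, 120 (x) x 256 (y) mm, origin under its centre, grey base 8 mm thick. Two narrow bare-metal rails along y at x = -40 and +40 mm, 12 mm wide, tops 60 mm above the bench, open between them. A chisel lies along x across both rails.
- rest_mid (a point): Point midway between the rest's rails at the height of their tops, axes as the rest's. The rails carry end stops 10 mm high at y = +-122 mm; between these four chisels have room side by side, say at y = -82.5, -27.5, +27.5, +82.5 mm.
- knob_a_grip (a point): One of the clamp's two like wing knobs (either may be on either side): black wing 60 mm long, 14 mm thick, 24 mm high, upright screw axis at jig x +30, y -55 or +55. This point is on the axis at mid-height of the wing, 84 mm above the bench when tight, and rises with the strap; its x runs along the wing, which is the jig's x when tight.
- knob_a (a joint): Turn of that knob in rad, grows with loosening whichever way the thread runs: 0 = hard stop (home, clamp empty), about 0.17 = tight on chisels (start; the wrong way soon stiffens to over 1 N m), 1.4 = fully slack, at a stop. One of the two loosens anticlockwise seen from above, the other clockwise, unmarked. Loosens and closes with about 0.2 N m and stays where left.
- knob_b_grip (a point): One of the clamp's two like wing knobs (either may be on either side): black wing 60 mm long, 14 mm thick, 24 mm high, upright screw axis at jig x +30, y -55 or +55. This point is on the axis at mid-height of the wing, 84 mm above the bench when tight, and rises with the strap; its x runs along the wing, which is the jig's x when tight.
- knob_b (a joint): Turn of that knob in rad, grows with loosening whichever way the thread runs: 0 = hard stop (home, clamp empty), about 0.17 = tight on chisels (start; the wrong way soon stiffens to over 1 N m), 1.4 = fully slack, at a stop. One of the two loosens anticlockwise seen from above, the other clockwise, unmarked. Loosens and closes with about 0.2 N m and stays where left.
- chisel_0: Plain steel cold chisel, if present: 184 mm long, 0.2 kg, origin under mid-length, y along it towards the struck end; shank 18 mm across, 16 mm high, edge end (y -47 to -92 mm) 20 x 10 mm and its underside 3 mm higher. Balances within 15 mm of its origin. At the start its struck end is under the strap, origin near jig x -30 mm, edge to the front.
- chisel_0_mid (a point): Centre of that chisel at mid-length, 8 mm above its underside; same axes.
- chisel_1: Plain steel cold chisel, if present: 184 mm long, 0.2 kg, origin under mid-length, y along it towards the struck end; shank 18 mm across, 16 mm high, edge end (y -47 to -92 mm) 20 x 10 mm and its underside 3 mm higher. Balances within 15 mm of its origin. At the start its struck end is under the strap, origin near jig x -30 mm, edge to the front.
- chisel_1_mid (a point): Centre of that chisel at mid-length, 8 mm above its underside; same axes.
- chisel_2: Plain steel cold chisel, if present: 184 mm long, 0.2 kg, origin under mid-length, y along it towards the struck end; shank 18 mm across, 16 mm high, edge end (y -47 to -92 mm) 20 x 10 mm and its underside 3 mm higher. Balances within 15 mm of its origin. At the start its struck end is under the strap, origin near jig x -30 mm, edge to the front.
- chisel_2_mid (a point): Centre of that chisel at mid-length, 8 mm above its underside; same axes.
- chisel_3: Plain steel cold chisel, if present: 184 mm long, 0.2 kg, origin under mid-length, y along it towards the struck end; shank 18 mm across, 16 mm high, edge end (y -47 to -92 mm) 20 x 10 mm and its underside 3 mm higher. Balances within 15 mm of its origin. At the start its struck end is under the strap, origin near jig x -30 mm, edge to the front.
- chisel_3_mid (a point): Centre of that chisel at mid-length, 8 mm above its underside; same axes.
- loose_nut: Loose dark nut, 30 x 34 x 19 mm, a bystander on the bench; origin under its centre.
Not all that is in view belongs to the job. Leave any turquoise look-alike of the chisel_0 alone.

How it is judged (in metres and radians):
On the way, in this order (a step that is already met when the one before it is completed fails the run):
1. both knobs are slackened right off (more than 1.15 of its 1.4 rad) (value of joint each of knob_a, knob_b above 1.15 rad), for 0.2 s.
2. every chisel present lies level across both rails (x of chisel_0_mid in the frame of rest between -0.035 and 0.035 m and y of chisel_0_mid in the frame of rest between -0.125 and 0.125 m and z of chisel_0_mid in the frame of rest between 0.061 and 0.075 m and angle between chisel_0's own y axis and vertical between 1.47 and 1.67 rad and angle between the y axis of each of chisel_0, chisel_1, chisel_2, chisel_3 and the x axis of rest, either way round below 0.35 rad and linear speed of each of chisel_0, chisel_1, chisel_2, chisel_3 below 0.03 m/s and x of chisel_1_mid in the frame of rest between -0.035 and 0.035 m and y of chisel_1_mid in the frame of rest between -0.125 and 0.125 m and z of chisel_1_mid in the frame of rest between 0.061 and 0.075 m and angle between chisel_1's own y axis and vertical between 1.47 and 1.67 rad and x of chisel_2_mid in the frame of rest between -0.035 and 0.035 m and y of chisel_2_mid in the frame of rest between -0.125 and 0.125 m and z of chisel_2_mid in the frame of rest between 0.061 and 0.075 m and angle between chisel_2's own y axis and vertical between 1.47 and 1.67 rad and x of chisel_3_mid in the frame of rest between -0.035 and 0.035 m and y of chisel_3_mid in the frame of rest between -0.125 and 0.125 m and z of chisel_3_mid in the frame of rest between 0.061 and 0.075 m and angle between chisel_3's own y axis and vertical between 1.47 and 1.67 rad), for 0.2 s.
At the end, for the whole second after the job is handed in: Every chisel present lies at rest and level (within about 0.1 rad) on both rails of the rest, its middle within 35 mm of the rest's centre line, pointing within 0.35 rad across the rails; both knobs are back home (under 0.12 rad) (all of step 2 and value of joint each of knob_a, knob_b below 0.12 rad); the robot touches nothing.
It fails at once if the loose nut was shifted more than 5 cm (distance of loose_nut from where it was at the start of the episode above 0.05 m).
Of chisel_0, chisel_1, chisel_2, chisel_3 only 3 to 4 are there at a start; the rules pass over those that are not, and their reading is None.
At some moment in a run one of chisel_0, chisel_1, chisel_2, chisel_3 may be knocked a few centimetres aside while the robot is not near it.
Once in a run the grip may slacken for a moment while it holds something.
It also fails if it takes over 208 s, if anything falls off the work surface, if the arm or the gripper's body presses on something with over 40 N, if the wrist force passes 120 N, or if a joint passes its speed limit or range.

## Working session

There is one attempt and no reset: what is moved stays moved. The work goes in short steps, Python scripts to look and compute and a tool call to move; the robot and the scene stay as the last step left them, time stands still between calls to the robot, and variables do not carry over. Pictures are saved under pics/ and viewed, about 12 in all and at most 16, crops included, and the job is handed in when it is done.

Besides the shell and the picture viewer there is one more tool, called after ">>>" as name(argument=value, ...) on one line, values as JSON. play_rows: Moves the arm, as the interface text tells. Its arguments: {"type":"object","properties":{"targets":{"type":"array","items":{"type":"array","items":{"type":"number"}}}},"required":["targets"]}

```bash
mkdir -p pics; python3 - <<'E'
from rig import bot
import cv2,numpy as np
for n in("scene","top"):
    im=bot.capture(n);cv2.imwrite(f"pics/{n}0.png",im)
    c=bot.get_calibration(n);print(n,{k:np.round(v,4).tolist() for k,v in c.items()}, (-np.array(c['R']).T@c['t']).round(3))
s=bot.read_state();print(s)
E
```

```text
scene {'fx': 428.6769, 'fy': 428.6769, 'cx': 278.2897, 'cy': 212.9152, 'k1': -0.0157, 'R': [[-0.8657, -0.5005, 0.0014], [-0.2616, 0.4501, -0.8538], [0.4267, -0.7395, -0.5206]], 't': [0.5531, 0.261, 0.8322]} [0.192 0.775 0.655]
top {'fx': 417.9507, 'fy': 417.9507, 'cx': 279.7996, 'cy': 206.1979, 'k1': 0.0243, 'R': [[-0.021, -0.9998, 0.0023], [-0.9788, 0.0201, -0.2036], [0.2035, -0.0066, -0.9791]], 't': [-0.0015, 0.6482, 1.0186]} [ 0.427 -0.008  1.129]
{'time_s': 0.1, 'joint_positions': array([-7.76089629e+01,  3.02739070e+01,  8.21487031e+01, -2.01062062e-04,
        6.76895002e+01, -1.02282841e+01]), 'qvel': array([ 0.08614024, -0.05773707, -0.11983832, -0.07789988,  0.00738705,
        0.02471644]), 'tau': array([-5.09291967e-04, -4.40985990e+01, -1.77150911e+01,  6.35419716e-02,
        5.34171530e-02, -5.64741504e-05]), 'position': array([ 0.24024322, -0.57622593,  0.20016856]), 'tcp_rot': array([[ 9.23080133e-01,  3.84607448e-01, -4.23042703e-04],
       [ 3.84607527e-01, -9.23078220e-01,  1.91041539e-03],
       [ 3.44258484e-04, -1.92617190e-03, -9.99998086e-01]]), 'force': array([ 0.17650599, -0.69607377, -0.04531124]), 'moment': array([ 0.05368481, -0.04033575,  0.05575624]), 'opening': 1.0011525136645136}
```

View pics/scene0.png

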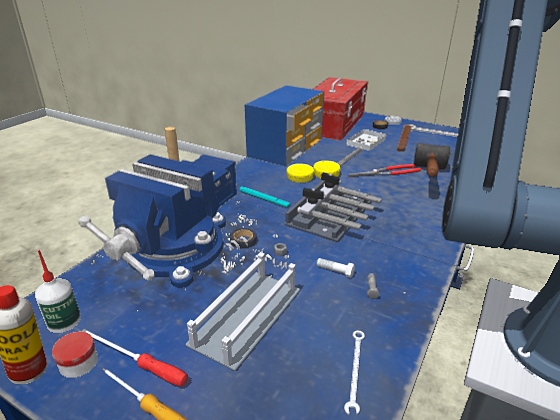

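View pics/top0.png

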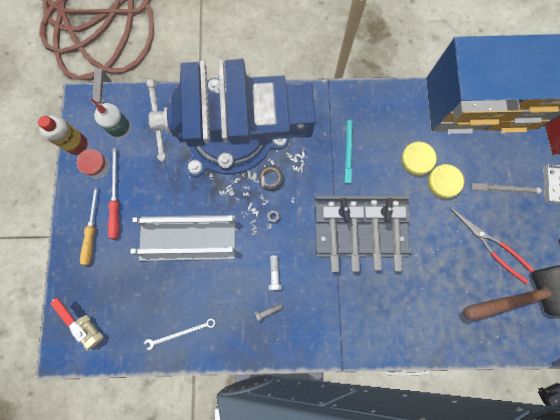

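The top view shows the clamp at about (362,227) with four grey chisels, edge ends towards the robot. The rest is at about (187,237), the hex nut at (272,216), and the turquoise decoy at (349,150), which I'll leave alone. I'll enlarge the clamp and the rest.

```bash
cat > h.py <<'E'
from rig import bot
import cv2,numpy as np
def ray(n,u,v):
    c=bot.get_calibration(n);K=np.array([[c['fx'],0,c['cx']],[0,c['fy'],c['cy']],[0,0,1]])
    p=cv2.undistortPoints(np.array([[[u,v]]],float),K,np.array([c['k1'],0,0,0.]))[0,0]
    R=np.array(c['R']);t=np.array(c['t']);return -R.T@t,R.T@np.array([p[0],p[1],1])
def pt(n,u,v,z):
    o,d=ray(n,u,v);return o+d*(z-o[2])/d[2]
def px(n,X):
    c=bot.get_calibration(n);K=np.array([[c['fx'],0,c['cx']],[0,c['fy'],c['cy']],[0,0,1]])
    return cv2.projectPoints(np.array([X],float),cv2.Rodrigues(np.array(c['R']))[0],np.array(c['t'],float),K,np.array([c['k1'],0,0,0.]))[0][0,0]
def crop(n,x0,y0,x1,y1,s,f):
    cv2.imwrite(f,cv2.resize(bot.capture(n)[y0:y1,x0:x1],None,fx=s,fy=s,interpolation=cv2.INTER_CUBIC))
def st():
    s=bot.read_state();print(round(s['time_s'],2),s['position'].round(4),'F',s['force'].round(1),'M',s['moment'].round(2),'op',round(s['opening'],3),'yaw y',np.degrees(np.arctan2(s['tcp_rot'][1,1],s['tcp_rot'][0,1])).round(2),'q',s['joint_positions'].round(1))
E
python3 - <<'E'
from h import *
crop("top",300,180,420,280,6.5,"pics/c1.png")
crop("top",125,205,245,270,6.5,"pics/c2.png")
E
```

```text
(no output)
```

View pics/c1.png

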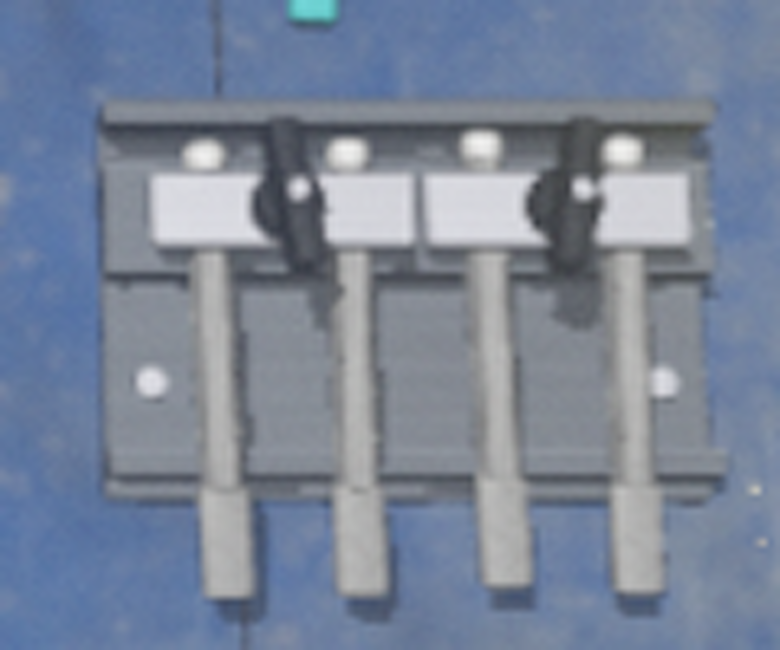

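View pics/c2.png

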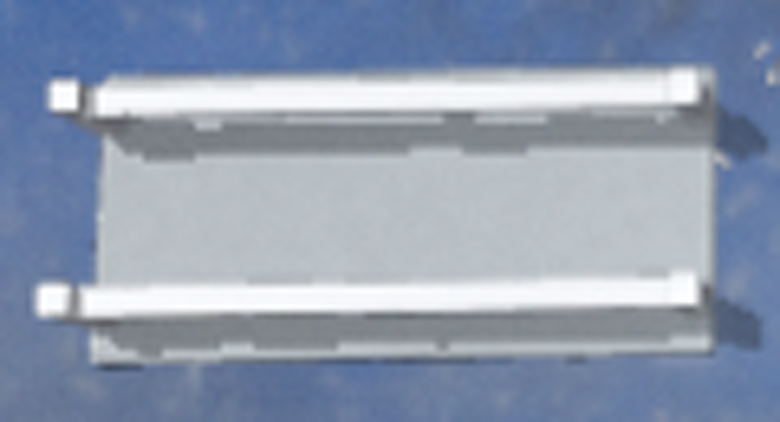

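The crop confirms the target: four plain grey chisels, not the turquoise one, with their edges at crop x of about 230, 365, 508 and 638. The straps are centred at about (283,210) and (557,210). The rest's stop tops are at about (65,97), (685,82), (52,300) and (685,287).

```bash
python3 - <<'E'
from h import *
f=lambda x,y,z,x0,y0:pt("top",x0+(x+.5)/6.5-.5,y0+(y+.5)/6.5-.5,z).round(4)[:2]
J=lambda x,y,z:f(x,y,z,300,180)
R=lambda x,y,z:f(x,y,z,125,205)
for n,p in dict(sL=(283.5,210,.058),sR=(557.5,210,.058),sLl=(152,210,.058),sRr=(690,210,.058),knobL=(292,190,.096),knobR=(578,188,.096)).items():print(n,J(*p))
for sh,ed,end in [((215,255),(230,540),(230,598)),((352,255),(362,540),(364,598)),((488,255),(506,540),(508,587)),((628,255),(638,540),(638,594))]:
    print('chisel',J(*sh,.046),J(*ed,.043),'tip',J(*end,.043))
print('stop corners',J(105,102,.044),J(712,102,.044))
for p in [(65,97),(685,82),(52,300),(685,287)]: print('reststop',R(*p,.07))
print('nut',pt("top",272.5,216,.01).round(3), 'washer',pt("top",271,178,.01).round(3),'vise near',pt("top",313,125,.1).round(3),pt("top",310,100,.25).round(3))
print('decoy',pt("top",349,182,.01).round(3))
st()
E
```

```text
sL [ 0.6313 -0.1801]
sR [ 0.6291 -0.2899]
sLl [ 0.6324 -0.1274]
sRr [ 0.628  -0.3429]
knobL [ 0.6319 -0.1777]
knobR [ 0.6304 -0.2885]
chisel [ 0.6156 -0.1534] [ 0.5013 -0.1543] tip [ 0.4786 -0.1532]
chisel [ 0.6145 -0.2088] [ 0.5003 -0.2067] tip [ 0.4775 -0.2061]
chisel [ 0.6134 -0.2637] [ 0.4991 -0.2637] tip [ 0.4807 -0.2632]
chisel [ 0.6123 -0.3202] [ 0.4981 -0.3159] tip [ 0.477  -0.3142]
stop corners [ 0.6806 -0.1115] [ 0.6754 -0.36  ]
reststop [0.6202 0.3578]
reststop [0.6211 0.1139]
reststop [0.5403 0.3587]
reststop [0.54   0.1136]
nut [0.633 0.005 0.01 ] washer [0.74  0.007 0.01 ] vise near [ 0.857 -0.106  0.1  ] [ 0.854 -0.087  0.25 ]
decoy [ 0.724 -0.208  0.01 ]
0.2 [ 0.2403 -0.5764  0.2004] F [0.  0.4 0.1] M [-0.01  0.05  0.05] op 1.003 yaw y -67.38 q [-77.6  30.3  82.1  -0.   67.7 -10.2]
```

>>> play_rows(targets=[[0.45,0.039,0.029,0,0,0,-0.138],[0.45,0.039,0.029,0,0,0,-0.138],[0.45,0.039,0.029,0,0,0,-0.138],[0.45,0.039,0.029,0,0,0,0],[0.45,0.039,0.029,0,0,0,0],[0.45,0.039,0.029,0,0,0,0],[0.45,0.039,0.029,0,0,0,0],[0.45,0.039,0.029,0,0,0,0],[0.45,0.039,0.029,0,0,0,0],[0.45,0.039,0.026,0,0,0,0],[0.45,0,0,-0.04,0,0,0],[0.45,0,0,0,0,0,0]])

```text
time_s: 1.7
position: [0.628, -0.2875, 0.1571]
tcp_rot: [[1.0, -0.018, -0.008], [-0.018, -1.0, 0.005], [-0.008, -0.005, -1.0]]
force: [-0.6, 0.6, 1.2]
opening: 0.55
```

```bash
python3 - <<'E'
from h import *
st(); s=bot.read_state(); print(s['tcp_rot'].round(3))
E
```

```text
1.7 [ 0.628  -0.2875  0.1571] F [-0.6  0.6  1.2] M [-0.02  0.01  0.01] op 0.55 yaw y -91.03 q [-33.8  38.2  73.7  -0.   68.6  57.2]
[[ 1.    -0.018 -0.008]
 [-0.018 -1.     0.005]
 [-0.008 -0.005 -1.   ]]
```

>>> play_rows(targets=[[0.45,0.001,-0.002,-0.03,0,0,0],[0.45,0,0,-0.03,0,0,0],[0.45,0,0,-0.03,0,0,0],[0.45,0,0,0,0,0,0],[1,0,0,0,0,0,0],[1,0,0,0,0,0,0],[1,0,0,0,0,0,0],[1,0,0,0,0,0,0]])

```text
time_s: 2.7
position: [0.6317, -0.2911, 0.0718]
tcp_rot: [[1.0, -0.02, 0.001], [-0.02, -1.0, 0.002], [0.001, -0.002, -1.0]]
force: [1.1, 6.6, 3.3]
opening: 0.182
```

```bash
python3 - <<'E'
from h import *
st()
E
```

```text
2.7 [ 0.6317 -0.2911  0.0718] F [1.1 6.6 3.3] M [ 1.   -0.11 -0.03] op 0.182 yaw y -91.14 q [-34.   44.   76.8   0.1  59.2  57.1]
```

>>> play_rows(targets=[[1,0,0,0,0,0,0.05],[1,0,0,0,0,0,0.05],[1,0,0,0,0,0,0]])

```text
time_s: 3.08
position: [0.6325, -0.2923, 0.0738]
tcp_rot: [[0.997, 0.081, 0.003], [0.081, -0.997, -0.002], [0.002, 0.002, -1.0]]
force: [-0.8, 1.2, 9.3]
opening: 0.005
```

```bash
python3 - <<'E'
from h import *
st()
E
```

```text
3.08 [ 0.6325 -0.2923  0.0738] F [-0.8  1.2  9.3] M [0.32 0.27 0.05] op 0.005 yaw y -85.34 q [-34.   43.9  76.7   0.   59.3  51.4]
```

```bash
python3 - <<'E'
from h import *
a=cv2.resize(bot.capture("top")[170:270,310:420],None,fx=4,fy=4)
b=cv2.resize(bot.capture("scene")[160:260,280:390],None,fx=4,fy=4)
cv2.imwrite("pics/d1.png",np.vstack([a[:300],b[:300]]) if 0 else np.hstack([a,b])[:, :])
E
python3 -c "
import cv2;i=cv2.imread('pics/d1.png');cv2.imwrite('pics/d1.png',cv2.resize(i,(800,364)))"
```

```text
(no output)
```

View pics/d1.png

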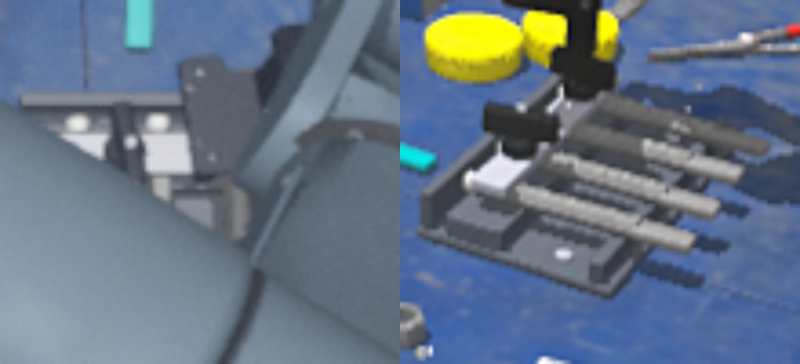

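```bash
python3 - <<'E'
from h import *
for X in [(.6313,-.18,.096),(.6613,-.181,.096),(.6013,-.179,.096),(.6313,-.18,.084),(.6313,-.18,.058),(.6291,-.29,.096),(.6325,-.2923,.0738),(.6325,-.2923,.1438)]:
    u,v=px("scene",X);U,V=px("top",X);print(X,(u-280)*3.636+400,(v-160)*3.636,'top',(U-310)*3.636,(V-170)*3.636)
st()
E
```

```text
(0.6313, -0.18, 0.096) 521.0619440080072 104.07439861460387 top 128.76990047916144 141.90446467302215
(0.6613, -0.181, 0.096) 486.4995283908862 94.27536843826573 top 127.92431545486605 99.70549553795213
(0.6013, -0.179, 0.096) 556.4181239038127 114.1006178312529 top 129.63446076245012 184.59710753833633
(0.6313, -0.18, 0.084) 520.3744507442301 117.94320307878112 top 126.09741909567386 145.2758442279038
(0.6313, -0.18, 0.058) 518.9082390036474 147.50052657523932 top 120.50492225502545 152.33126297261458
(0.6291, -0.29, 0.096) 583.1039790361397 49.43112736275211 top 287.77451613686026 141.82492908403535
(0.6325, -0.2923, 0.0738) 578.7175631291373 71.80034906871172 top 282.5482687749703 143.23056936817238
(0.6325, -0.2923, 0.1438) 584.2265515991242 -6.595812524925588 top 309.5563313076869 122.5067193871226
3.17 [ 0.6325 -0.2923  0.0738] F [-1.2  1.5  8. ] M [ 0.32  0.29 -0.04] op 0.007 yaw y -85.36 q [-34.   43.9  76.7   0.   59.3  51.4]
```

```bash
python3 - <<'E'
from h import *
crop("scene",295,140,365,195,11,"pics/d2.png")
for X in [(.6291,-.29,.096),(.6325,-.2923,.0738),(.6591,-.29,.084),(.5991,-.29,.084),(.6291,-.29,.064)]:
    u,v=px("scene",X);print(X,(u-295)*11,(v-140)*11)
E
```

```text
(0.6291, -0.29, 0.096) 388.9449310774303 369.5441146837935
(0.6325, -0.2923, 0.0738) 375.6746959352339 437.21777771062403
(0.6591, -0.29, 0.084) 285.09403375123577 384.7215787820621
(0.5991, -0.29, 0.084) 489.10382461172827 435.07942022098723
(0.6291, -0.29, 0.064) 381.37254502403346 475.61882924529897
```

View pics/d2.png

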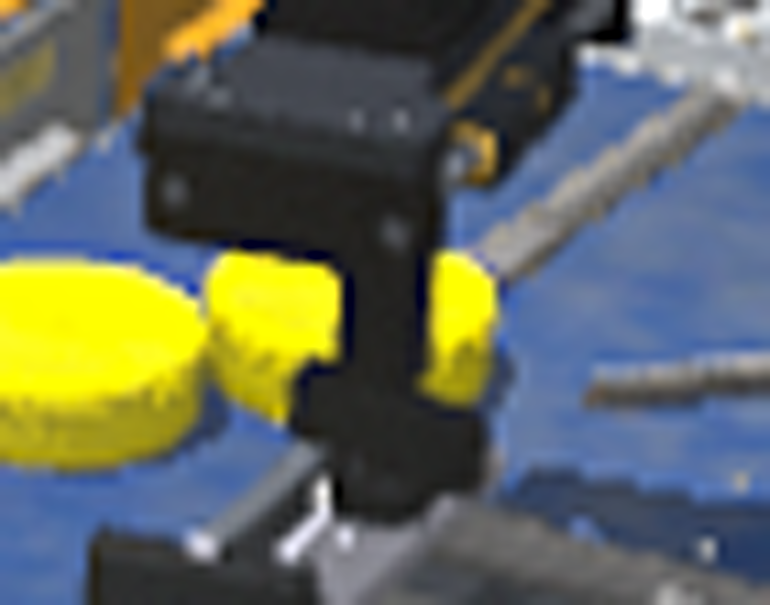

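>>> play_rows(targets=[[0.6,0,0,0,0,0,-0.1],[0.6,0,0,0,0,0,0],[0.6,0,0,0,0,0,0],[0.6,0,0,0,0,0,0]])

```text
time_s: 3.72
position: [0.6316, -0.2921, 0.0717]
tcp_rot: [[1.0, -0.02, 0.001], [-0.02, -1.0, -0.0], [0.001, 0.0, -1.0]]
force: [-0.2, -0.1, -0.1]
opening: 0.355
```

```bash
python3 - <<'E'
from h import *
st()
i=bot.capture("scene")[140:195,295:365].astype(float)
i=np.clip(255*(i/255)**.4,0,255).astype(np.uint8)
cv2.imwrite("pics/d3.png",cv2.resize(i,None,fx=11,fy=11,interpolation=cv2.INTER_CUBIC))
E
```

```text
3.73 [ 0.6316 -0.2921  0.0717] F [-0.2 -0.1 -0.1] M [0.03 0.03 0.03] op 0.355 yaw y -91.12 q [-34.   44.   76.8   0.   59.2  57.1]
```

View pics/d3.png

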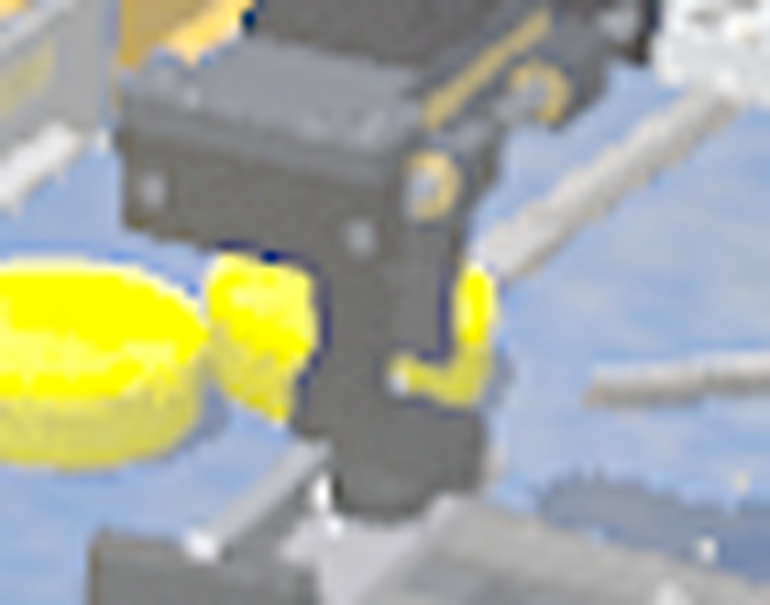

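>>> play_rows(targets=[[1,0,0,0,0,0,0],[1,0,0,0,0,0,0],[1,0,0,0,0,0,0],[1,0,0,0,0,0,0]])

```text
time_s: 4.28
position: [0.6311, -0.2907, 0.0706]
tcp_rot: [[1.0, -0.02, -0.001], [-0.02, -1.0, 0.002], [-0.001, -0.002, -1.0]]
force: [0.4, 3.1, -0.2]
opening: 0.159
```

```bash
python3 - <<'E'
from h import *
st()
E
```

```text
4.28 [ 0.6311 -0.2907  0.0706] F [ 0.4  3.1 -0.2] M [ 0.48 -0.07 -0.26] op 0.159 yaw y -91.15 q [-34.   44.1  76.8   0.1  59.2  57.1]
```

>>> play_rows(targets=[[1,0,0,0,0,0,0],[1,0,0,0,0,0,0],[1,0,0,0,0,0,0],[1,0,0,0,0,0,0]])

```text
time_s: 4.78
position: [0.6311, -0.2908, 0.0706]
tcp_rot: [[1.0, -0.019, -0.001], [-0.019, -1.0, 0.002], [-0.001, -0.002, -1.0]]
force: [1.1, 5.4, -1.0]
opening: 0.159
```

```bash
python3 - <<'E'
from h import *
st()
E
```

```text
4.78 [ 0.6311 -0.2908  0.0706] F [ 1.1  5.4 -1. ] M [ 0.95 -0.13 -0.25] op 0.159 yaw y -91.11 q [-34.   44.1  76.8   0.1  59.2  57.1]
```

>>> play_rows(targets=[[0.65,0,0,0,0,0,0],[0.65,0,0.0015,-0.005,0,0,0],[1,0,0,0,0,0,0],[1,0,0,0,0,0,0],[1,0,0,0,0,0,0],[1,0,0,0,0,0,0],[1,0,0,0,0,0,0]])

```text
time_s: 5.65
position: [0.6316, -0.2907, 0.0663]
tcp_rot: [[1.0, -0.02, 0.001], [-0.02, -1.0, -0.001], [0.001, 0.001, -1.0]]
force: [0.7, -0.1, 0.4]
opening: 0.179
```

```bash
python3 - <<'E'
from h import *
st()
E
```

```text
5.65 [ 0.6316 -0.2907  0.0663] F [ 0.7 -0.1  0.4] M [ 0.04 -0.04 -0.3 ] op 0.179 yaw y -91.12 q [-33.9  44.4  77.   -0.   58.6  57.2]
```

>>> play_rows(targets=[[1,0,0,0,0,0,0.04],[1,0,0,0,0,0,0.04],[1,0,0,0,0,0,0]])

```text
time_s: 6.02
position: [0.6317, -0.2906, 0.0662]
tcp_rot: [[0.998, 0.059, 0.001], [0.059, -0.998, -0.0], [0.001, 0.0, -1.0]]
force: [0.7, -0.4, 0.8]
opening: 0.179
```

```bash
python3 - <<'E'
from h import *
st()
E
```

```text
6.03 [ 0.6317 -0.2906  0.0662] F [ 0.7 -0.4  0.8] M [ 0.01 -0.08 -0.56] op 0.179 yaw y -86.6 q [-33.9  44.4  77.    0.   58.6  52.7]
```

>>> play_rows(targets=[[1,0,0,0,0,0,0.03],[1,0,0,0,0,0,0.03],[1,0,0,0,0,0,0]])

```text
time_s: 6.4
position: [0.6316, -0.2905, 0.0661]
tcp_rot: [[0.993, 0.12, 0.001], [0.12, -0.993, -0.0], [0.0, 0.0, -1.0]]
force: [1.2, 0.3, 0.4]
opening: 0.186
```

```bash
python3 - <<'E'
from h import *
st()
E
```

```text
6.4 [ 0.6316 -0.2905  0.0661] F [1.2 0.3 0.4] M [-0.12 -0.25 -0.69] op 0.186 yaw y -83.1 q [-33.9  44.4  77.    0.   58.6  49.2]
```

>>> play_rows(targets=[[1,0,0,0,0,0,-0.1],[1,0,0,0,0,0,-0.1],[1,0,0,0,0,0,-0.1],[1,0,0,0,0,0,0]])

```text
time_s: 6.9
position: [0.6315, -0.2908, 0.0664]
tcp_rot: [[0.985, -0.175, -0.0], [-0.175, -0.985, -0.001], [0.0, 0.001, -1.0]]
force: [0.3, -0.6, 2.0]
opening: 0.158
```

```bash
python3 - <<'E'
from h import *
st()
E
```

```text
6.9 [ 0.6315 -0.2908  0.0664] F [ 0.3 -0.6  2. ] M [-0.1  -0.01 -0.08] op 0.158 yaw y -100.08 q [-33.9  44.4  77.   -0.1  58.6  66.2]
```

>>> play_rows(targets=[[1,0,0,0.001,0,0,-0.1],[1,0,0,0,0,0,-0.1],[1,0,0,0,0,0,0]])

```text
time_s: 7.28
position: [0.6313, -0.2913, 0.0673]
tcp_rot: [[0.93, -0.366, -0.0], [-0.366, -0.93, -0.002], [0.001, 0.002, -1.0]]
force: [-0.4, -2.0, 1.4]
opening: 0.155
```

```bash
python3 - <<'E'
from h import *
st()
E
```

```text
7.28 [ 0.6313 -0.2913  0.0673] F [-0.4 -2.   1.4] M [-0.38  0.11  0.13] op 0.155 yaw y -111.5 q [-33.9  44.3  77.   -0.1  58.7  77.6]
```

>>> play_rows(targets=[[1,0,0,0.0005,0,0,-0.1],[1,0,0,0.0005,0,0,-0.1],[1,0,0,0.0005,0,0,-0.1],[1,0,0,0.0005,0,0,-0.1],[1,0,0,0.0005,0,0,-0.1],[1,0,0,0.0005,0,0,-0.1],[1,0,0,0.0005,0,0,-0.1],[1,0,0,0.0005,0,0,-0.1],[1,0,0,0.0005,0,0,-0.08],[1,0,0,0,0,0,0]])

```text
time_s: 8.52
position: [0.6295, -0.2928, 0.0717]
tcp_rot: [[0.311, -0.951, -0.004], [-0.951, -0.311, -0.004], [0.002, 0.004, -1.0]]
force: [-3.6, -5.8, 1.9]
opening: 0.155
```

```bash
python3 - <<'E'
from h import *
st()
E
```

```text
8.53 [ 0.6295 -0.2928  0.0717] F [-3.6 -5.8  1.9] M [-0.87  0.74  0.09] op 0.155 yaw y -161.9 q [-34.   44.   76.9  -0.3  59.2 128.1]
```

>>> play_rows(targets=[[0.55,0,0,0,0,0,0],[0.55,0,0,0,0,0,0],[0.55,0,0,0.05,0,0,0],[0.55,0.0005,0.022,0,0,0,0.175],[0.55,0.0005,0.022,0,0,0,0.175],[0.55,0.0005,0.022,0,0,0,0.175],[0.55,0.0005,0.022,0,0,0,0.175],[0.55,0.0005,0.023,0,0,0,0.175],[0.55,0,0,0,0,0,0.175],[0.55,0,0,0,0,0,0.18],[0.55,0,0,0,0,0,0]])

```text
time_s: 9.9
position: [0.6338, -0.1784, 0.1213]
tcp_rot: [[1.0, -0.03, -0.0], [-0.03, -1.0, 0.001], [-0.001, -0.001, -1.0]]
force: [-0.1, -0.2, 0.2]
opening: 0.451
```

```bash
python3 - <<'E'
from h import *
st()
E
```

```text
9.9 [ 0.6338 -0.1784  0.1213] F [-0.1 -0.2  0.2] M [ 0.05  0.02 -0.02] op 0.451 yaw y -91.7 q [-25.4  38.   81.    0.   61.1  66.2]
```

>>> play_rows(targets=[[0.55,-0.001,-0.002,-0.03,0,0,0],[0.55,0,0,-0.025,0,0,0.01],[0.55,0,0,0,0,0,0],[1,0,0,0,0,0,0],[1,0,0,0,0,0,0],[1,0,0,0,0,0,0],[1,0,0,0,0,0,0],[1,0,0,0,0,0,0]])

```text
time_s: 10.9
position: [0.6337, -0.18, 0.0677]
tcp_rot: [[1.0, -0.019, 0.002], [-0.019, -1.0, 0.001], [0.002, -0.001, -1.0]]
force: [1.6, 6.2, 3.2]
opening: 0.172
```

```bash
python3 - <<'E'
from h import *
st()
E
```

```text
10.9 [ 0.6337 -0.18    0.0677] F [1.6 6.2 3.2] M [ 1.01 -0.19  0.31] op 0.172 yaw y -91.06 q [-25.6  41.9  82.9   0.1  55.1  65.4]
```

>>> play_rows(targets=[[1,0,0,0,0,0,0.06],[1,0,0,0,0,0,0.06],[1,0,0,0,0,0,0.06],[1,0,0,0,0,0,0]])

```text
time_s: 11.4
position: [0.6343, -0.1797, 0.0678]
tcp_rot: [[0.987, 0.159, 0.003], [0.159, -0.987, 0.002], [0.003, -0.002, -1.0]]
force: [1.6, 4.8, 4.0]
opening: 0.156
```

```bash
python3 - <<'E'
from h import *
st()
E
```

```text
11.4 [ 0.6343 -0.1797  0.0678] F [1.6 4.8 4. ] M [ 1.18 -0.33 -0.1 ] op 0.156 yaw y -80.86 q [-25.6  41.9  82.9   0.2  55.1  55.1]
```

The left knob gives freely anticlockwise with about 0.1 N m, so I'll turn it right off.

>>> play_rows(targets=[[1,0,0.001,0.0005,0,0,0.106],[1,0,0,0.0005,0,0,0.106],[1,0,0,0.0005,0,0,0.106],[1,0,0,0.0005,0,0,0.106],[1,0,0,0.0005,0,0,0.106],[1,0,0,0.0005,0,0,0.106],[1,0,0,0.0005,0,0,0.106],[1,0,0,0.0005,0,0,0.106],[1,0,0,0.0005,0,0,0.106],[1,0,0,0.0005,0,0,0.106],[1,0,0,0,0,0,0]])

```text
time_s: 12.78
position: [0.632, -0.1771, 0.073]
tcp_rot: [[0.344, 0.939, -0.002], [0.939, -0.344, 0.005], [0.004, -0.004, -1.0]]
force: [-2.1, 8.4, 9.1]
opening: 0.155
```

```bash
python3 - <<'E'
from h import *
st()
E
```

```text
12.78 [ 0.632  -0.1771  0.073 ] F [-2.1  8.4  9.1] M [ 1.45  0.32 -0.08] op 0.155 yaw y -20.1 q [-25.5  41.4  82.9   0.3  55.9  -5.5]
```

>>> play_rows(targets=[[0.5,0,0,0,0,0,0],[0.5,0,0,0,0,0,0],[0.5,0,0,0.05,0,0,0],[0.5,0,0,0.05,0,0,-0.175],[0.5,-0.025,0.047,0,0,0,-0.175],[0.5,-0.025,0.047,0,0,0,-0.175],[0.5,-0.025,0.047,0,0,0,-0.175],[0.5,-0.025,0.047,0,0,0,-0.175],[0.5,-0.025,0.047,0,0,0,-0.175],[0.5,-0.025,0.047,0,0,0,-0.17],[0.5,-0.025,0.047,0,0,0,0],[0.5,0,0,0,0,0,0]])

```text
time_s: 14.28
position: [0.4557, 0.1507, 0.1715]
tcp_rot: [[1.0, 0.006, -0.001], [0.006, -1.0, -0.0], [-0.001, 0.0, -1.0]]
force: [-0.6, -0.1, 0.7]
opening: 0.501
```

```bash
python3 - <<'E'
from h import *
st()
crop("top",300,180,420,280,6.5,"pics/e1.png")
E
```

```text
14.28 [0.4557 0.1507 0.1715] F [-0.6 -0.1  0.7] M [ 0.1  -0.04 -0.  ] op 0.501 yaw y -89.67 q [  4.9  21.7 104.3  -0.   54.2  94.6]
```

View pics/e1.png

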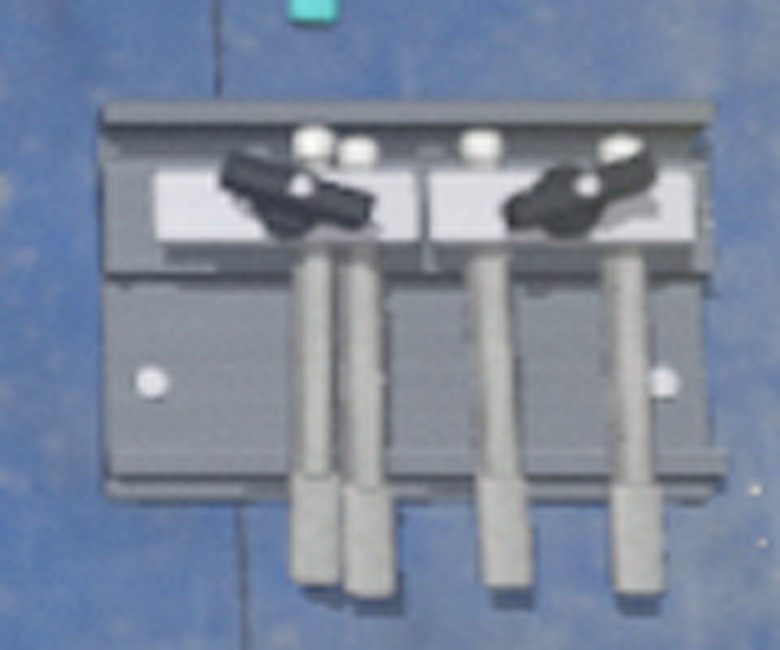

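The picture shows the left-most chisel has been knocked against its neighbour, with shanks at about x 316 and 362. The two on the right haven't moved, so I'll take those first.

>>> play_rows(targets=[[0.5,0.0124,-0.0521,0,0,0,-0.024],[0.5,0.0124,-0.0521,0,0,0,0],[0.5,0.0124,-0.0521,0,0,0,0],[0.5,0.0124,-0.0521,0,0,0,0],[0.5,0.0124,-0.0521,0,0,0,0],[0.5,0.0124,-0.0521,0,0,0,0],[0.5,0.0124,-0.0521,0,0,0,0],[0.5,0.0124,-0.0521,0,0,0,0],[0.5,0.0124,-0.0521,0,0,0,0],[0.5,0,0,-0.05,0,0,0],[0.5,0,0,-0.03,0,0,0],[0.5,0,0,0,0,0,0]])

```text
time_s: 15.82
position: [0.5671, -0.3212, 0.0884]
tcp_rot: [[1.0, -0.026, -0.005], [-0.026, -1.0, 0.003], [-0.005, -0.003, -1.0]]
force: [0.9, 0.6, 0.5]
opening: 0.499
```

```bash
python3 - <<'E'
from h import *
st()
E
```

```text
15.82 [ 0.5671 -0.3212  0.0884] F [0.9 0.6 0.5] M [ 0.11  0.   -0.03] op 0.499 yaw y -91.48 q [-39.3  40.   83.   -0.   57.3  52.2]
```

>>> play_rows(targets=[[0.5,0,0.002,-0.035,0,0,0],[0.5,0,0,-0.02,0,0,0],[0.5,0,0,-0.012,0,0,0],[0.5,0,0,0,0,0,0],[1,0,0,0,0,0,0],[1,0,0,0,0,0,0],[1,0,0,0,0,0,0],[1,0,0,0,0,0,0]])

```text
time_s: 16.82
position: [0.5697, -0.3183, 0.0249]
tcp_rot: [[1.0, -0.023, 0.0], [-0.023, -1.0, -0.0], [0.0, 0.0, -1.0]]
force: [-0.0, -0.4, 0.1]
opening: 0.134
```

```bash
python3 - <<'E'
from h import *
st()
E
```

```text
16.82 [ 0.5697 -0.3183  0.0249] F [-0.  -0.4  0.1] M [0.04 0.01 0.01] op 0.134 yaw y -91.32 q [-39.   44.9  84.9  -0.   50.1  52.3]
```

>>> play_rows(targets=[[1,0,0,0,0,0,0],[1,0,0,0,0,0,0],[1,0,0,0,0,0,0],[1,0,0,0,0,0,0]])

```text
time_s: 17.32
position: [0.5698, -0.3194, 0.0256]
tcp_rot: [[1.0, -0.023, 0.001], [-0.023, -1.0, -0.002], [0.001, 0.002, -1.0]]
force: [-1.9, -1.2, 5.3]
opening: 0.004
```

```bash
python3 - <<'E'
from h import *
st()
crop("scene",300,150,400,225,7.5,"pics/f1.png")
for X in [(.5697,-.3183,.0249),(.5697,-.3183,.0439),(.5697,-.3183,.095)]:
    u,v=px("scene",X);print((u-300)*7.5,(v-150)*7.5)
E
```

```text
17.32 [ 0.5698 -0.3194  0.0256] F [-1.9 -1.2  5.3] M [-0.29  0.35  0.03] op 0.004 yaw y -91.32 q [-39.   44.9  84.9  -0.1  50.1  52.3]
380.0146565865076 341.6616633421234
384.23595277632955 300.1868268193596
395.901047731292 185.43252223623165
```

View pics/f1.png

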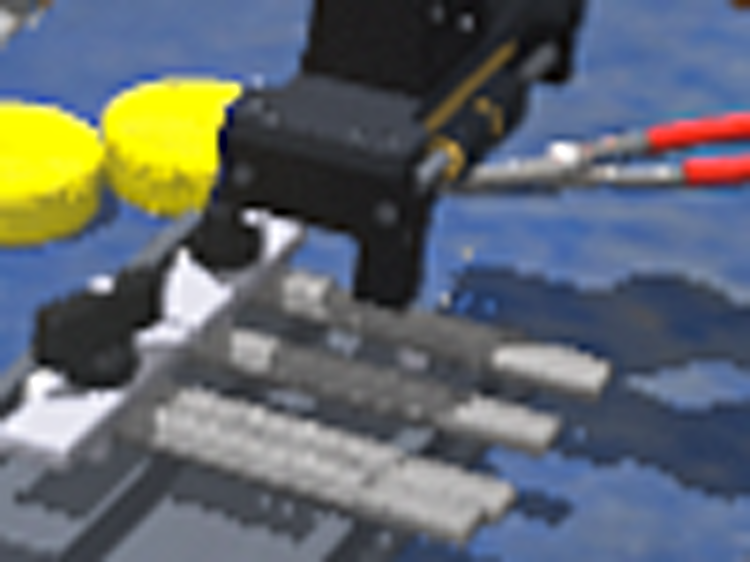

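```bash
python3 - <<'E'
from h import *
g=lambda u,v,z:pt("scene",300+u/7.5,150+v/7.5,z).round(4)
print('chisel R edge step',g(495,352,.046),'tip',g(608,380,.04),'strap end',g(275,285,.046))
print('next chisel step',g(452,400,.046),'tip',g(555,432,.04))
for X in [(.57,-.318,.046),(.57,-.309,.046),(.57,-.327,.046),(.523,-.318,.046),(.57,-.263,.046)]:
    u,v=px("scene",X);print(X,((u-300)*7.5).round(),((v-150)*7.5).round())
E
```

```text
chisel R edge step [ 0.5153 -0.2965  0.046 ] tip [ 0.473  -0.3079  0.04  ] strap end [ 0.6113 -0.3045  0.046 ]
next chisel step [ 0.5164 -0.2528  0.046 ] tip [ 0.4775 -0.2597  0.04  ]
(0.57, -0.318, 0.046) 384.0 296.0
(0.57, -0.309, 0.046) 375.0 305.0
(0.57, -0.327, 0.046) 392.0 287.0
(0.523, -0.318, 0.046) 495.0 324.0
(0.57, -0.263, 0.046) 331.0 354.0
```

The fingers slipped off the chisel's top, and the picture shows the tips at about its top edge. The real tips therefore seem to sit higher than the reported TCP. I'll go in deeper, centred for the slightly displaced chisel.

>>> play_rows(targets=[[1,0,0,0.03,0,0,0],[0.55,0,0.009,0,0,0,0],[0.55,0,0,0,0,0,0],[0.55,0,0,0,0,0,0],[0.55,0,0,0,0,0,0],[0.55,0,0,-0.02,0,0,0],[0.55,0,0,-0.008,0,0,0],[0.55,0,0,0,0,0,0]])

```text
time_s: 18.38
position: [0.5685, -0.3086, 0.0247]
tcp_rot: [[1.0, -0.023, -0.003], [-0.023, -1.0, 0.002], [-0.003, -0.002, -1.0]]
force: [0.6, 0.5, 0.3]
opening: 0.45
```

```bash
python3 - <<'E'
from h import *
st()
crop("scene",300,150,400,225,7.5,"pics/f2.png")
E
```

```text
18.38 [ 0.5685 -0.3086  0.0247] F [0.6 0.5 0.3] M [-0.01  0.01 -0.03] op 0.45 yaw y -91.34 q [-38.4  44.7  85.6   0.   49.9  53. ]
```

View pics/f2.png

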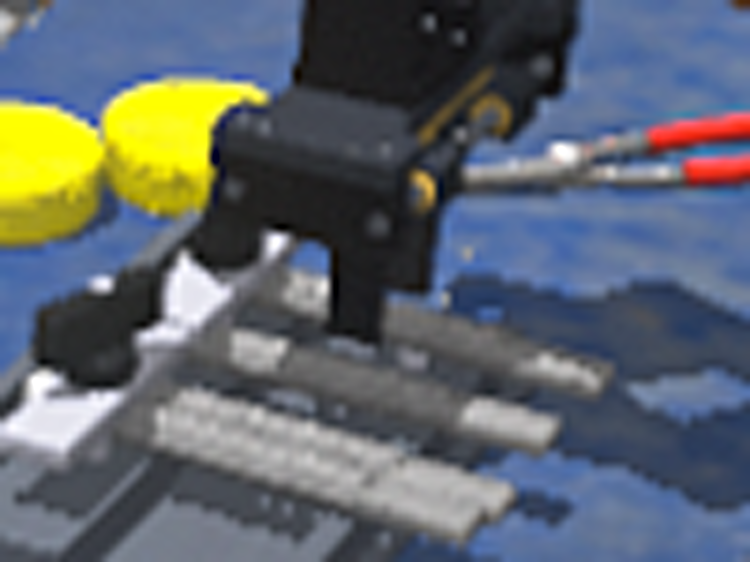

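>>> play_rows(targets=[[0.55,0,0,-0.01,0,0,0],[0.55,0,0,0,0,0,0],[1,0,0,0,0,0,0],[1,0,0,0,0,0,0],[1,0,0,0,0,0,0],[1,0,0,0,0,0,0],[1,0,0,0,0,0,0],[1,0,0,0,0,0,0]])

```text
time_s: 19.42
position: [0.5701, -0.3099, 0.0171]
tcp_rot: [[1.0, -0.023, 0.001], [-0.023, -1.0, -0.001], [0.001, 0.001, -1.0]]
force: [0.3, -2.9, 3.2]
opening: 0.181
```

```bash
python3 - <<'E'
from h import *
st()
E
```

```text
19.43 [ 0.5701 -0.3099  0.0171] F [ 0.3 -2.9  3.2] M [-0.47  0.05 -0.03] op 0.181 yaw y -91.33 q [-38.4  45.4  85.7  -0.   48.8  53. ]
```

>>> play_rows(targets=[[0.6,0,0,0,0,0,0],[0.6,0,0,0,0,0,0],[0.6,0,0,-0.005,0,0,0],[0.6,0,0,0,0,0,0]])

```text
time_s: 19.92
position: [0.5686, -0.3083, 0.0104]
tcp_rot: [[1.0, -0.023, -0.002], [-0.023, -1.0, 0.002], [-0.002, -0.002, -1.0]]
force: [-0.4, 1.7, 0.3]
opening: 0.396
```

```bash
python3 - <<'E'
from h import *
st()
E
```

```text
19.93 [ 0.5686 -0.3083  0.0104] F [-0.4  1.7  0.3] M [0.09 0.01 0.03] op 0.396 yaw y -91.32 q [-38.4  45.9  85.9   0.   48.4  53. ]
```

>>> play_rows(targets=[[1,0,0,0,0,0,0],[1,0,0,0,0,0,0],[1,0,0,0,0,0,0],[1,0,0,0,0,0,0],[1,0,0,0,0,0,0],[1,0,0,0,0,0,0]])

```text
time_s: 20.68
position: [0.5697, -0.3097, 0.0117]
tcp_rot: [[1.0, -0.023, 0.0], [-0.023, -1.0, -0.001], [0.0, 0.001, -1.0]]
force: [-0.7, -0.8, -0.0]
opening: 0.187
```

```bash
python3 - <<'E'
from h import *
st()
E
```

```text
20.68 [ 0.5697 -0.3097  0.0117] F [-0.7 -0.8 -0. ] M [-0.25 -0.03  0.02] op 0.187 yaw y -91.33 q [-38.4  45.8  85.8  -0.   48.3  53. ]
```

>>> play_rows(targets=[[1,0,0,0.002,0,0,0],[1,-0.01,0,0,0,0,0],[1,-0.015,0,0,0,0,0],[1,-0.015,0,0,0,0,0],[1,-0.015,0,0,0,0,0],[1,-0.015,0,0,0,0,0],[1,0,0,0,0,0,0]])

```text
time_s: 21.55
position: [0.4979, -0.309, 0.0135]
tcp_rot: [[1.0, -0.025, -0.001], [-0.025, -1.0, 0.001], [-0.001, -0.001, -1.0]]
force: [1.4, -0.2, -1.9]
opening: 0.191
```

```bash
python3 - <<'E'
from h import *
st()
E
```

```text
21.55 [ 0.4979 -0.309   0.0135] F [ 1.4 -0.2 -1.9] M [ 0.01 -0.02 -0.02] op 0.191 yaw y -91.41 q [-42.7  42.5  95.3   0.   42.3  48.7]
```

The force of -1.9 N is the chisel's weight, so it's held and pulled free. I'll carry it to the far slot of the rest.

>>> play_rows(targets=[[1,0,0,0.04,0,0,0],[1,0,0,0.04,0,0,0],[1,0,0,0.03,0,0,0],[1,0.009,0.045,0,0,0,0],[1,0.009,0.045,0,0,0,0],[1,0.009,0.045,0,0,0,0],[1,0.009,0.045,0,0,0,0],[1,0.009,0.045,0,0,0,0.02],[1,0.009,0.045,0,0,0,0],[1,0.009,0.045,0,0,0,0],[1,0.009,0.045,0,0,0,0],[1,0.003,0.045,0,0,0,0]])

```text
time_s: 23.05
position: [0.5758, 0.0975, 0.1238]
tcp_rot: [[1.0, -0.003, 0.002], [-0.003, -1.0, 0.0], [0.002, -0.0, -1.0]]
force: [0.1, -0.5, -0.5]
opening: 0.189
```

>>> play_rows(targets=[[1,0,0.045,0,0,0,0],[1,0,0.045,0,0,0,0],[1,0,0.045,0,0,0,0],[1,0,0.045,0,0,0,0],[1,0,0.042,0,0,0,0],[1,0,0,0,0,0,0],[1,0,0,0,0,0,0]])

```text
time_s: 23.92
position: [0.5743, 0.3177, 0.1233]
tcp_rot: [[1.0, -0.002, -0.0], [-0.002, -1.0, -0.001], [-0.0, 0.001, -1.0]]
force: [-0.6, 0.3, -1.9]
opening: 0.189
```

```bash
python3 - <<'E'
from h import *
st()
crop("scene",170,200,330,320,5,"pics/g1.png")
E
```

```text
23.93 [0.5743 0.3177 0.1233] F [-0.6  0.3 -1.9] M [-0.05  0.02 -0.01] op 0.189 yaw y -90.14 q [ 19.2  37.7  81.3  -0.   61.1 109.4]
```

View pics/g1.png

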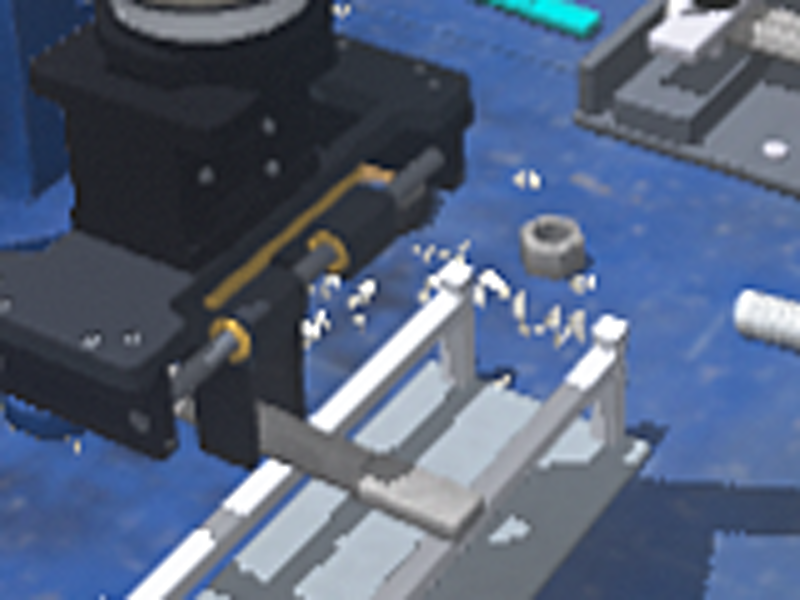

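The chisel is held level at the fingertips. Lowering.

>>> play_rows(targets=[[1,-0.001,0,-0.03,0,0,0],[1,0,0,-0.03,0,0,0],[1,0,0,-0.015,0,0,0],[1,0,0,-0.002,0,0,0],[1,0,0,-0.002,0,0,0],[1,0,0,0,0,0,0],[1,0,0,0,0,0,0]])

```text
time_s: 24.85
position: [0.5741, 0.318, 0.0455]
tcp_rot: [[1.0, -0.003, 0.002], [-0.003, -1.0, 0.001], [0.002, -0.001, -1.0]]
force: [0.2, -0.1, -1.7]
opening: 0.186
```

```bash
python3 - <<'E'
from h import *
st()
E
```

```text
24.85 [0.5741 0.318  0.0455] F [ 0.2 -0.1 -1.7] M [ 0.01  0.05 -0.01] op 0.186 yaw y -90.18 q [ 19.2  43.5  84.    0.   52.5 109.4]
```

>>> play_rows(targets=[[1,0,0,-0.002,0,0,0],[1,0,0,-0.001,0,0,0],[1,0,0,0,0,0,0]])

```text
time_s: 25.22
position: [0.5735, 0.3178, 0.0417]
tcp_rot: [[1.0, -0.003, 0.0], [-0.003, -1.0, 0.0], [0.0, -0.0, -1.0]]
force: [-0.4, -0.6, -0.5]
opening: 0.187
```

>>> play_rows(targets=[[1,0,0,-0.001,0,0,0],[1,0,0,0,0,0,0]])

```text
time_s: 25.48
position: [0.5735, 0.3178, 0.0416]
tcp_rot: [[1.0, -0.003, 0.0], [-0.003, -1.0, 0.0], [0.0, -0.0, -1.0]]
force: [-2.2, -0.9, 5.4]
opening: 0.189
```

```bash
python3 - <<'E'
from h import *
st()
E
```

```text
25.48 [0.5735 0.3178 0.0416] F [-2.2 -0.9  5.4] M [-0.06  0.4   0.04] op 0.189 yaw y -90.18 q [ 19.2  43.8  84.1   0.   52.2 109.4]
```

>>> play_rows(targets=[[0.55,0,0,0,0,0,0],[0.55,0,0,0,0,0,0],[0.55,0,0,0,0,0,0],[0.55,0,0,0.04,0,0,0],[0.55,0,0,0.04,0,0,0],[0.55,0,-0.052,0,0,0,0],[0.55,0,-0.053,0,0,0,0],[0.55,0,-0.053,0,0,0,0],[0.55,0,-0.053,0,0,0,0],[0.55,0,-0.053,0,0,0,0],[0.55,0,-0.053,0,0,0,0],[0.55,0,-0.053,0,0,0,0]])

```text
time_s: 26.98
position: [0.5736, -0.054, 0.1205]
tcp_rot: [[1.0, -0.003, 0.0], [-0.003, -1.0, -0.0], [0.0, 0.0, -1.0]]
force: [0.6, -0.4, 0.4]
opening: 0.448
```

```bash
python3 - <<'E'
from h import *
st()
a=bot.capture("top"); cv2.imwrite("pics/top1.png",a)
# grey chisel shank centre columns at given image rows in clamp area
g=a.astype(int)
for r in (225,232,245,262):
    print(r,[int(g[r,c].mean()) for c in range(312,412)])
E
```

```text
26.98 [ 0.5736 -0.054   0.1205] F [ 0.6 -0.4  0.4] M [ 0.02 -0.    0.04] op 0.448 yaw y -90.19 q [-16.5  32.5  93.6   0.   53.9  73.7]
225 [95, 97, 98, 101, 101, 105, 107, 107, 110, 109, 105, 90, 75, 83, 84, 87, 127, 138, 137, 138, 137, 139, 134, 141, 137, 133, 101, 79, 81, 80, 79, 83, 101, 137, 160, 179, 184, 184, 152, 107, 134, 148, 176, 185, 184, 160, 122, 114, 134, 147, 146, 146, 144, 145, 146, 148, 145, 144, 146, 142, 145, 154, 174, 183, 179, 158, 118, 129, 131, 118, 121, 121, 135, 146, 147, 146, 146, 146, 147, 145, 146, 145, 146, 147, 148, 147, 144, 150, 147, 147, 146, 147, 146, 148, 148, 130, 105, 118, 126, 139]
232 [68, 75, 81, 80, 80, 81, 77, 82, 82, 78, 82, 85, 88, 86, 102, 132, 138, 138, 139, 137, 138, 136, 138, 138, 127, 97, 84, 81, 75, 78, 77, 79, 87, 98, 106, 123, 162, 176, 151, 110, 120, 143, 175, 187, 185, 171, 132, 107, 131, 143, 143, 144, 143, 142, 144, 143, 140, 139, 142, 134, 135, 147, 175, 189, 186, 175, 141, 129, 142, 142, 141, 142, 141, 142, 142, 142, 143, 144, 143, 143, 143, 143, 142, 145, 146, 144, 146, 144, 144, 144, 144, 144, 144, 145, 145, 141, 130, 136, 1
[... 286 characters left out ...]
, 142, 144, 144, 144, 135, 137, 141, 174, 187, 183, 164, 130, 128, 145, 145, 143, 144, 142, 146, 144, 145, 144, 144, 146, 146, 146, 145, 144, 145, 147, 144, 146, 144, 145, 145, 145, 142, 145, 144, 144, 137, 129, 143, 143]
262 [81, 74, 75, 76, 93, 110, 118, 102, 109, 147, 154, 152, 154, 151, 153, 153, 151, 150, 149, 121, 93, 88, 90, 91, 89, 82, 93, 94, 90, 93, 97, 95, 96, 118, 127, 129, 127, 122, 123, 122, 109, 117, 125, 127, 126, 127, 126, 118, 106, 95, 91, 97, 97, 101, 99, 97, 98, 98, 130, 142, 137, 140, 171, 186, 184, 181, 181, 180, 177, 146, 124, 142, 140, 141, 141, 140, 140, 138, 139, 141, 142, 138, 138, 137, 134, 134, 139, 141, 143, 144, 148, 147, 146, 147, 146, 147, 146, 143, 141, 141]
```

>>> play_rows(targets=[[0.55,-0.0035,-0.0524,0,0,0,-0.02],[0.55,0,-0.0524,0,0,0,0],[0.55,0,-0.0524,0,0,0,0],[0.55,0,-0.0524,0,0,0,0],[0.55,0,0,0,0,0,0],[0.55,0,0,-0.05,0,0,0],[0.55,0,0,-0.03,0,0,0],[0.55,0,0,-0.02,0,0,0],[0.55,0,0,0,0,0,0]])

```text
time_s: 28.15
position: [0.5692, -0.2604, 0.0191]
tcp_rot: [[1.0, -0.022, -0.003], [-0.022, -1.0, 0.002], [-0.003, -0.002, -1.0]]
force: [-0.7, 0.1, 0.0]
opening: 0.451
```

```bash
python3 - <<'E'
from h import *
st()
E
```

```text
28.15 [ 0.5692 -0.2604  0.0191] F [-0.7  0.1  0. ] M [ 0.03 -0.02  0.02] op 0.451 yaw y -91.29 q [-34.8  44.   89.    0.   47.1  56.5]
```

>>> play_rows(targets=[[0.55,0.001,-0.002,-0.009,0,0,0],[0.55,0,0,0,0,0,0],[1,0,0,0,0,0,0],[1,0,0,0,0,0,0],[1,0,0,0,0,0,0],[1,0,0,0,0,0,0],[1,0,0,0,0,0,0],[1,0,0,0,0,0,0]])

```text
time_s: 29.15
position: [0.5712, -0.2641, 0.0119]
tcp_rot: [[1.0, -0.023, 0.0], [-0.023, -1.0, -0.0], [0.0, 0.0, -1.0]]
force: [-1.5, -0.3, 3.0]
opening: 0.188
```

```bash
python3 - <<'E'
from h import *
st()
E
```

```text
29.15 [ 0.5712 -0.2641  0.0119] F [-1.5 -0.3  3. ] M [-0.04  0.14 -0.  ] op 0.188 yaw y -91.32 q [-35.   44.8  88.8  -0.   46.4  56.4]
```

>>> play_rows(targets=[[1,0,0,0.002,0,0,0],[1,-0.01,0,0,0,0,0],[1,-0.015,0,0,0,0,0],[1,-0.015,0,0,0,0,0],[1,-0.015,0,0,0,0,0],[1,-0.015,0,0,0,0,0],[1,0,0,0,0,0,0],[1,0,0,0.04,0,0,0],[1,0,0,0.04,0,0,0],[1,0,0,0.03,0,0,0]])

```text
time_s: 30.4
position: [0.5021, -0.2645, 0.1254]
tcp_rot: [[1.0, -0.023, 0.002], [-0.023, -1.0, -0.002], [0.002, 0.002, -1.0]]
force: [0.3, -1.0, -1.9]
opening: 0.188
```

>>> play_rows(targets=[[1,0.0065,0.048,0,0,0,0],[1,0.0065,0.048,0,0,0,0],[1,0.0065,0.048,0,0,0,0],[1,0.0065,0.048,0,0,0,0.02],[1,0.0065,0.048,0,0,0,0],[1,0.0065,0.048,0,0,0,0],[1,0.0065,0.048,0,0,0,0],[1,0.0065,0.048,0,0,0,0],[1,0.0065,0.048,0,0,0,0],[1,0.0065,0.048,0,0,0,0],[1,0.0065,0.0475,0,0,0,0],[1,0,0,0,0,0,0]])

```text
time_s: 31.9
position: [0.5731, 0.2676, 0.1237]
tcp_rot: [[1.0, 0.002, 0.003], [0.002, -1.0, 0.002], [0.003, -0.002, -1.0]]
force: [0.0, 0.2, -3.4]
opening: 0.187
```

```bash
python3 - <<'E'
from h import *
st()
E
```

```text
31.9 [0.5731 0.2676 0.1237] F [ 0.   0.2 -3.4] M [-0.02  0.03  0.02] op 0.187 yaw y -89.91 q [1.490e+01 3.590e+01 8.510e+01 1.000e-01 5.880e+01 1.048e+02]
```

>>> play_rows(targets=[[1,0,-0.002,-0.03,0,0,0],[1,0,0,-0.03,0,0,0],[1,0,0,-0.015,0,0,0],[1,0,0,-0.003,0,0,0],[1,0,0,-0.002,0,0,0],[1,0,0,-0.002,0,0,0],[1,0,0,-0.001,0,0,0],[1,0,0,0,0,0,0],[1,0,0,0,0,0,0]])

```text
time_s: 33.02
position: [0.5733, 0.2618, 0.0419]
tcp_rot: [[1.0, -0.003, 0.002], [-0.003, -1.0, 0.0], [0.002, -0.0, -1.0]]
force: [-1.5, -0.9, 6.0]
opening: 0.19
```

```bash
python3 - <<'E'
from h import *
st()
E
```

```text
33.02 [0.5733 0.2618 0.0419] F [-1.5 -0.9  6. ] M [-0.09  0.26 -0.01] op 0.19 yaw y -90.17 q [ 14.4  42.2  88.1  -0.   49.5 104.6]
```

Contact. I'll release, lift and go back towards the clamp, stopping short so the pair stays in the top camera's view.

>>> play_rows(targets=[[0.55,0,0,0,0,0,0],[0.55,0,0,0,0,0,0],[0.55,0,0,0,0,0,0],[0.4,0,0,0.04,0,0,0],[0.4,0,0,0.04,0,0,0],[0.4,-0.02,-0.04,0,0,0,0],[0.4,-0.02,-0.04,0,0,0,0],[0.4,-0.02,-0.04,0.02,0,0,0],[0.4,-0.02,0,0.02,0,0,0],[0.4,0,0,0.02,0,0,0]])

```text
time_s: 34.28
position: [0.4902, 0.141, 0.1807]
tcp_rot: [[1.0, -0.004, -0.003], [-0.004, -1.0, -0.0], [-0.003, 0.0, -1.0]]
force: [0.1, 0.0, 0.6]
opening: 0.6
```

```bash
python3 - <<'E'
from h import *
st()
a=bot.capture("top")
x=cv2.resize(a[180:280,300:420],None,fx=5,fy=5,interpolation=cv2.INTER_CUBIC)
b=cv2.resize(bot.capture("scene")[150:230,280:380],(600,480),interpolation=cv2.INTER_CUBIC)[:,100:]
b=b[:480]; x=x[:480,:300]
cv2.imwrite("pics/h1.png",np.hstack([x,b]))
E
```

```text
34.27 [0.4902 0.141  0.1807] F [0.1 0.  0.6] M [ 0.03 -0.03 -0.01] op 0.6 yaw y -90.25 q [ 3.5 23.1 99.6  0.  57.5 93.7]
```

View pics/h1.png

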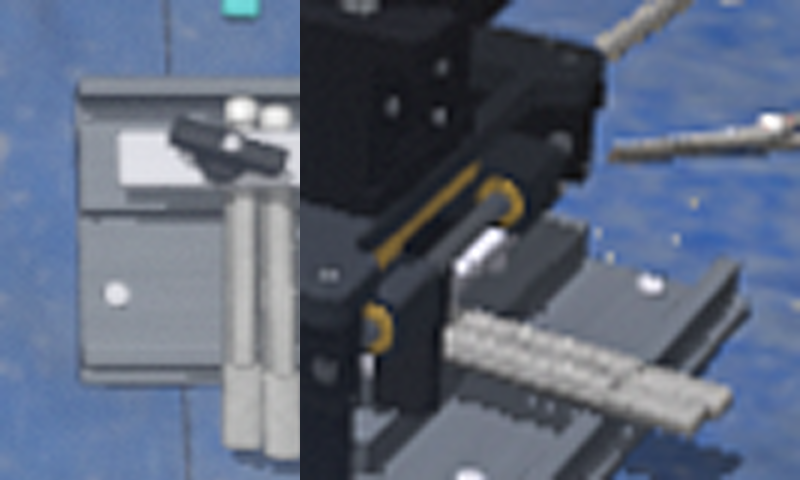

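The two remaining chisels lie flush side by side, about 38 mm wide together, and there's room on both outer sides. I'll grip them as a pair and carry both.

>>> play_rows(targets=[[0.35,0.0116,-0.0487,0,0,0,-0.02],[0.35,0.0116,-0.0487,0,0,0,0],[0.35,0.0116,-0.0487,0,0,0,0],[0.35,0.0116,-0.0487,-0.015,0,0,0],[0.35,0.0116,-0.0487,-0.015,0,0,0],[0.35,0.0116,-0.0487,-0.015,0,0,0],[0.35,0.0116,-0.0487,-0.015,0,0,0],[0.35,0,0,-0.03,0,0,0],[0.35,0,0,-0.03,0,0,0],[0.35,0,0,0,0,0,0],[0.35,0,0,0,0,0,0]])

```text
time_s: 35.75
position: [0.5742, -0.1993, 0.0607]
tcp_rot: [[1.0, -0.023, 0.0], [-0.023, -1.0, -0.0], [0.0, 0.0, -1.0]]
force: [0.3, -0.6, 0.2]
opening: 0.648
```

```bash
python3 - <<'E'
from h import *
st()
E
```

```text
35.75 [ 0.5742 -0.1993  0.0607] F [ 0.3 -0.6  0.2] M [0.01 0.07 0.01] op 0.648 yaw y -91.31 q [-29.7  39.4  91.    0.   49.5  61.6]
```

>>> play_rows(targets=[[0.35,-0.003,-0.001,-0.03,0,0,0],[0.35,0,0,-0.0195,0,0,0],[0.35,0,0,0,0,0,0],[1,0,0,0,0,0,0],[1,0,0,0,0,0,0],[1,0,0,0,0,0,0],[1,0,0,0,0,0,0],[1,0,0,0,0,0,0],[1,0,0,0,0,0,0]])

```text
time_s: 36.88
position: [0.5715, -0.201, 0.0119]
tcp_rot: [[1.0, -0.023, 0.002], [-0.023, -1.0, -0.001], [0.002, 0.001, -1.0]]
force: [0.4, -0.7, 6.8]
opening: 0.401
```

```bash
python3 - <<'E'
from h import *
st()
E
```

```text
36.88 [ 0.5715 -0.201   0.0119] F [ 0.4 -0.7  6.8] M [-0.18  0.13 -0.08] op 0.401 yaw y -91.33 q [-29.9  43.6  92.5  -0.   43.8  61.4]
```

>>> play_rows(targets=[[1,0,0,0.002,0,0,0],[1,-0.006,0,0,0,0,0],[1,-0.008,0,0,0,0,0],[1,-0.008,0,0,0,0,0],[1,-0.008,0,0,0,0,0],[1,-0.008,0,0,0,0,0],[1,-0.008,0,0,0,0,0],[1,-0.008,0,0,0,0,0],[1,-0.008,0,0,0,0,0],[1,-0.008,0,0,0,0,0],[1,-0.003,0,0,0,0,0],[1,0,0,0,0,0,0]])

```text
time_s: 38.38
position: [0.4976, -0.2004, 0.0131]
tcp_rot: [[1.0, -0.024, 0.0], [-0.024, -1.0, -0.0], [0.0, 0.0, -1.0]]
force: [-0.1, -0.5, -4.0]
opening: 0.405
```

```bash
python3 - <<'E'
from h import *
st()
E
```

```text
38.38 [ 0.4976 -0.2004  0.0131] F [-0.1 -0.5 -4. ] M [ 0.02  0.01 -0.03] op 0.405 yaw y -91.35 q [-33.9  40.4 102.7   0.   36.8  57.5]
```

The -4 N shows both are held. Lifting gently.

>>> play_rows(targets=[[1,0,0,0.01,0,0,0],[1,0,0,0.025,0,0,0],[1,0,0,0.03,0,0,0],[1,0,0,0.03,0,0,0],[1,0,0,0.015,0,0,0],[1,0.003,0.015,0,0,0,0],[1,0.006,0.03,0,0,0,0],[1,0.006,0.03,0,0,0,0.01],[1,0.006,0.03,0,0,0,0.01],[1,0.006,0.03,0,0,0,0],[1,0.006,0.03,0,0,0,0],[1,0.006,0.03,0,0,0,0]])

```text
time_s: 39.88
position: [0.5353, -0.0029, 0.1214]
tcp_rot: [[1.0, -0.003, -0.004], [-0.003, -1.0, 0.001], [-0.004, -0.001, -1.0]]
force: [0.4, 0.1, -4.9]
opening: 0.402
```

>>> play_rows(targets=[[1,0.006,0.03,0,0,0,0],[1,0.006,0.03,0,0,0,0],[1,0.006,0.03,0,0,0,0],[1,0.006,0.03,0,0,0,0],[1,0.006,0.03,0,0,0,0],[1,0.006,0.03,0,0,0,0],[1,0,0.006,0,0,0,0],[1,0,0,0,0,0,0],[1,0,0,0,0,0,0]])

```text
time_s: 41.0
position: [0.5719, 0.18, 0.1224]
tcp_rot: [[1.0, -0.004, -0.002], [-0.004, -1.0, -0.001], [-0.002, 0.001, -1.0]]
force: [-0.1, -0.0, -4.1]
opening: 0.401
```

```bash
python3 - <<'E'
from h import *
st()
crop("scene",180,200,330,312,5,"pics/i1.png")
E
```

```text
41.0 [0.5719 0.18   0.1224] F [-0.1 -0.  -4.1] M [ 0.02 -0.05 -0.01] op 0.401 yaw y -90.21 q [ 6.8 33.9 89.9 -0.  56.3 97. ]
```

View pics/i1.png

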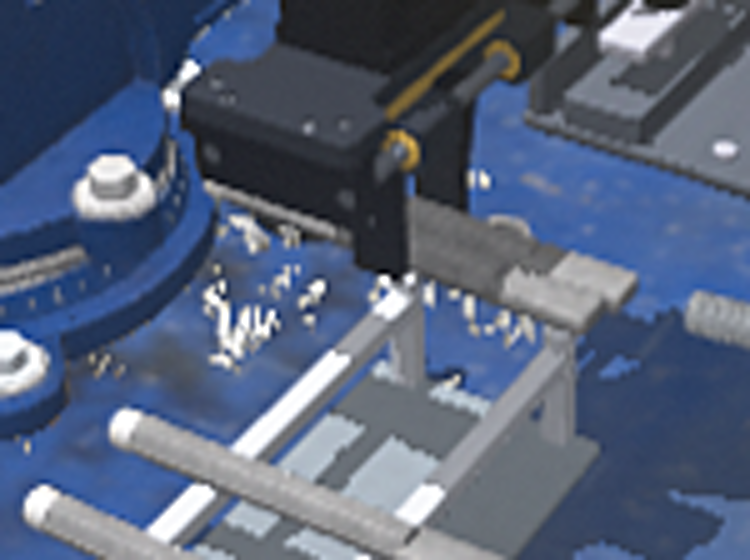

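>>> play_rows(targets=[[1,0.001,0,-0.025,0,0,0],[1,0,0,-0.025,0,0,0],[1,0,0,-0.015,0,0,0],[1,0,0,-0.008,0,0,0],[1,0,0,-0.003,0,0,0],[1,0,0,-0.002,0,0,0],[1,0,0,-0.002,0,0,0],[1,0,0,-0.001,0,0,0],[1,0,0,0,0,0,0],[1,0,0,0,0,0,0]])

```text
time_s: 42.3
position: [0.5739, 0.1808, 0.0422]
tcp_rot: [[1.0, -0.003, 0.0], [-0.003, -1.0, 0.0], [0.0, -0.0, -1.0]]
force: [0.9, 0.2, -3.7]
opening: 0.402
```

```bash
python3 - <<'E'
from h import *
st()
E
```

```text
42.3 [0.5739 0.1808 0.0422] F [ 0.9  0.2 -3.7] M [ 0.07 -0.02 -0.02] op 0.402 yaw y -90.18 q [ 6.9 40.7 92.4  0.  46.9 97. ]
```

>>> play_rows(targets=[[1,0,0,-0.001,0,0,0],[1,0,0,-0.001,0,0,0],[1,0,0,0,0,0,0]])

```text
time_s: 42.68
position: [0.5739, 0.1807, 0.0419]
tcp_rot: [[1.0, -0.003, 0.001], [-0.003, -1.0, -0.0], [0.001, 0.0, -1.0]]
force: [-2.5, 0.1, 7.6]
opening: 0.404
```

```bash
python3 - <<'E'
from h import *
st()
E
```

```text
42.67 [0.5739 0.1807 0.0419] F [-2.5  0.1  7.6] M [-0.13  0.5  -0.  ] op 0.404 yaw y -90.17 q [ 6.9 40.7 92.5 -0.  46.8 97. ]
```

>>> play_rows(targets=[[0.4,0,0,0,0,0,0],[0.4,0,0,0,0,0,0],[0.4,0,0,0,0,0,0],[0.4,0,0,0.04,0,0,0],[0.4,0,0,0.05,0,0,0],[0.5,0.0083,-0.0516,0,0,0,0.17],[0.5,0.0083,-0.0516,0,0,0,0.17],[0.5,0.0083,-0.0516,0,0,0,0.17],[0.5,0.0083,-0.0516,0,0,0,0.17],[0.5,0.0083,-0.0516,0,0,0,0.17],[0.5,0.0083,-0.0516,0,0,0,0.17],[0.5,0.0083,-0.0516,0,0,0,0.17]])

```text
time_s: 44.18
position: [0.6319, -0.1822, 0.1298]
tcp_rot: [[0.37, 0.929, -0.0], [0.929, -0.37, 0.0], [0.0, -0.0, -1.0]]
force: [0.4, -0.1, -0.4]
opening: 0.503
```

>>> play_rows(targets=[[0.5,0,0,0,0,0,0],[0.5,0,0,0,0,0,0]])

```text
time_s: 44.42
position: [0.6312, -0.18, 0.1295]
tcp_rot: [[0.376, 0.927, -0.001], [0.927, -0.376, 0.001], [0.001, -0.002, -1.0]]
force: [0.1, 1.0, 0.3]
opening: 0.497
```

```bash
python3 - <<'E'
from h import *
st()
a=bot.capture("top");b=bot.capture("scene")
x=cv2.resize(a[195:275,120:250],None,fx=4.5,fy=4.5,interpolation=cv2.INTER_CUBIC)[:,:400]
x=cv2.resize(a[195:275,120:250],(520,320),interpolation=cv2.INTER_CUBIC)
y=cv2.resize(b[245:365,170:300],(520,480)[:2],interpolation=cv2.INTER_CUBIC)[:270] if 0 else cv2.resize(b[245:365,175:305],(303,280))
y=cv2.copyMakeBorder(y,20,20,0,0-0 if 0 else 0,cv2.BORDER_CONSTANT)
cv2.imwrite("pics/j1.png",np.hstack([x,y])[:, :800])
E
```

```text
44.42 [ 0.6312 -0.18    0.1295] F [0.1 1.  0.3] M [0.04 0.02 0.01] op 0.497 yaw y -22.1 q [-25.7  37.3  80.9   0.   61.9  -3.6]
```

View pics/j1.png

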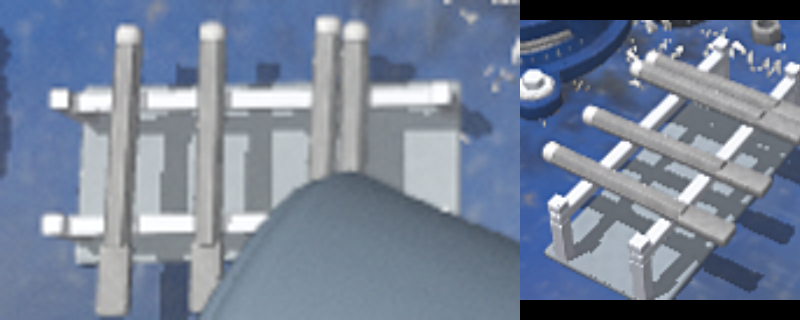

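All four chisels lie across both rails, at top-crop x of about 120, 210, 325 and 353. Now the left knob goes home clockwise.

>>> play_rows(targets=[[0.5,0.001,0.001,-0.03,0,0,0.03],[0.5,0,0,-0.02,0,0,0],[0.5,0,0,-0.01,0,0,0],[0.5,0,0,0,0,0,0],[1,0,0,0,0,0,0],[1,0,0,0,0,0,0],[1,0,0,0,0,0,0],[1,0,0,0,0,0,0],[1,0,0,0,0,0,0],[1,0,0,0,0,0,0]])

```text
time_s: 45.78
position: [0.6313, -0.179, 0.0703]
tcp_rot: [[0.346, 0.938, -0.003], [0.938, -0.346, 0.001], [-0.0, -0.003, -1.0]]
force: [-4.8, 1.3, 6.7]
opening: 0.159
```

```bash
python3 - <<'E'
from h import *
st()
E
```

```text
45.77 [ 0.6313 -0.179   0.0703] F [-4.8  1.3  6.7] M [0.22 0.84 0.08] op 0.159 yaw y -20.27 q [-25.6  41.6  83.   -0.   55.5  -5.3]
```

>>> play_rows(targets=[[1,0,0,-0.0005,0,0,-0.12],[1,0,0,-0.0005,0,0,-0.12],[1,0,0,-0.0005,0,0,-0.12],[1,0,0,-0.0005,0,0,-0.12],[1,0,0,-0.0005,0,0,-0.12],[1,0,0,-0.0005,0,0,-0.12],[1,0,0,-0.0005,0,0,-0.12],[1,0,0,-0.0005,0,0,-0.12],[1,0,0,-0.0005,0,0,-0.12],[1,0,0,-0.0005,0,0,-0.12],[1,0,0,-0.0005,0,0,-0.12],[1,0,0,0,0,0,0]])

```text
time_s: 47.28
position: [0.6322, -0.1802, 0.0641]
tcp_rot: [[0.995, -0.099, -0.001], [-0.099, -0.995, -0.001], [-0.001, 0.001, -1.0]]
force: [-3.1, -1.9, 0.2]
opening: 0.161
```

```bash
python3 - <<'E'
from h import *
st()
E
```

```text
47.27 [ 0.6322 -0.1802  0.0641] F [-3.1 -1.9  0.2] M [-0.27  0.57  0.68] op 0.161 yaw y -95.7 q [-25.6  42.1  83.2  -0.1  54.8  70.2]
```

>>> play_rows(targets=[[1,0.001,0,0,0,0,-0.05],[1,0,0,0,0,0,-0.05],[1,0,0,0,0,0,0]])

```text
time_s: 47.65
position: [0.6329, -0.1801, 0.0641]
tcp_rot: [[0.98, -0.198, -0.002], [-0.198, -0.98, -0.001], [-0.002, 0.002, -1.0]]
force: [-3.7, -2.5, -1.1]
opening: 0.172
```

```bash
python3 - <<'E'
from h import *
st()
E
```

```text
47.65 [ 0.6329 -0.1801  0.0641] F [-3.7 -2.5 -1.1] M [-0.46  0.83  0.79] op 0.172 yaw y -101.41 q [-25.5  42.2  83.   -0.1  54.9  75.9]
```

>>> play_rows(targets=[[1,0,0,0,0,0,-0.05],[1,0,0,0,0,0,-0.04],[1,0,0,0,0,0,0],[1,0,0,0,0,0,0]])

```text
time_s: 48.15
position: [0.6333, -0.1802, 0.0641]
tcp_rot: [[0.958, -0.285, -0.001], [-0.285, -0.958, -0.001], [-0.001, 0.002, -1.0]]
force: [-3.6, -3.4, -2.4]
opening: 0.186
```

```bash
python3 - <<'E'
from h import *
st()
E
```

```text
48.15 [ 0.6333 -0.1802  0.0641] F [-3.6 -3.4 -2.4] M [-0.57  0.68  1.04] op 0.186 yaw y -106.58 q [-25.5  42.2  83.   -0.1  54.9  81.1]
```

The left knob is hard on its stop: 1.04 N m and the wing slipping in the pads. Next is the right knob, which closes anticlockwise.

>>> play_rows(targets=[[0.5,0,0,0,0,0,0],[0.5,0,0,0,0,0,0],[0.5,0,0,0.06,0,0,0],[0.5,-0.0006,-0.0225,0,0,0,-0.16],[0.5,-0.0006,-0.0225,0,0,0,-0.16],[0.5,-0.0006,-0.0225,0,0,0,-0.16],[0.5,-0.0006,-0.0225,0,0,0,-0.16],[0.5,-0.0006,-0.0225,0,0,0,-0.16],[0.5,0,0,0,0,0,-0.16],[0.5,0,0,0,0,0,0],[0.5,0,0,0,0,0,0]])

```text
time_s: 49.52
position: [0.6314, -0.2914, 0.1248]
tcp_rot: [[0.314, -0.949, 0.001], [-0.949, -0.314, 0.0], [0.0, -0.001, -1.0]]
force: [-0.5, -0.6, -0.2]
opening: 0.5
```

```bash
python3 - <<'E'
from h import *
st()
E
```

```text
49.52 [ 0.6314 -0.2914  0.1248] F [-0.5 -0.6 -0.2] M [ 0.15  0.01 -0.03] op 0.5 yaw y -161.67 q [-3.400e+01  4.040e+01  7.490e+01  1.000e-01  6.470e+01  1.277e+02]
```

>>> play_rows(targets=[[0.5,-0.001,0,-0.03,0,0,0],[0.5,0,0,-0.015,0,0,0],[0.5,0,0,-0.009,0,0,0],[0.5,0,0,0,0,0,0],[1,0,0,0,0,0,0],[1,0,0,0,0,0,0],[1,0,0,0,0,0,0],[1,0,0,0,0,0,0],[1,0,0,0,0,0,0],[1,0,0,0,0,0,0]])

```text
time_s: 50.78
position: [0.6294, -0.2923, 0.0709]
tcp_rot: [[0.312, -0.95, -0.001], [-0.95, -0.312, -0.0], [0.0, 0.001, -1.0]]
force: [-2.5, -1.5, 2.9]
opening: 0.155
```

>>> play_rows(targets=[[1,0,0,-0.0005,0,0,0.12],[1,0,0,-0.0005,0,0,0.12],[1,0,0,-0.0005,0,0,0.12],[1,0,0,-0.0005,0,0,0.12],[1,0,0,-0.0005,0,0,0.12],[1,0,0,-0.0005,0,0,0.12],[1,0,0,-0.0005,0,0,0.12],[1,0,0,-0.0005,0,0,0.12],[1,0,0,-0.0005,0,0,0.12],[1,0,0,-0.0005,0,0,0.12],[1,0,0,-0.0005,0,0,0.12],[1,0,0,0,0,0,0]])

```text
time_s: 52.28
position: [0.6309, -0.2903, 0.0647]
tcp_rot: [[0.998, 0.063, 0.002], [0.063, -0.998, 0.003], [0.002, -0.003, -1.0]]
force: [2.7, 4.1, -0.7]
opening: 0.159
```

```bash
python3 - <<'E'
from h import *
st()
E
```

```text
52.27 [ 0.6309 -0.2903  0.0647] F [ 2.7  4.1 -0.7] M [ 0.74 -0.43 -0.69] op 0.159 yaw y -86.39 q [-34.   44.4  77.2   0.2  58.4  52.3]
```

>>> play_rows(targets=[[1,0,0,0,0,0,0.05],[1,0,0,0,0,0,0.05],[1,0,0,0,0,0,0.05],[1,0,0,0,0,0,0.04],[1,0,0,0,0,0,0],[1,0,0,0,0,0,0]])

```text
time_s: 53.02
position: [0.6317, -0.2903, 0.0647]
tcp_rot: [[0.969, 0.247, 0.004], [0.247, -0.969, 0.003], [0.005, -0.002, -1.0]]
force: [4.2, 4.7, -1.5]
opening: 0.182
```

```bash
python3 - <<'E'
from h import *
st()
E
```

```text
53.02 [ 0.6317 -0.2903  0.0647] F [ 4.2  4.7 -1.5] M [ 0.78 -0.77 -1.11] op 0.182 yaw y -75.68 q [-34.   44.4  77.2   0.3  58.3  41.5]
```

>>> play_rows(targets=[[0.4,0,0,0,0,0,0],[0.4,0,0,0,0,0,0],[0.4,0,0,0,0,0,0],[0.4,0,0,0.05,0,0,0],[0.4,0,0,0.05,0,0,0],[0.4,-0.045,-0.035,0.02,0,0,0],[0.4,-0.045,-0.035,0.02,0,0,0],[0.4,-0.045,-0.035,0,0,0,0],[0.4,-0.045,-0.035,0,0,0,0],[0.4,-0.045,-0.035,0,0,0,0],[0.4,-0.045,-0.035,0,0,0,0],[0.4,-0.02,-0.02,0,0,0,0]])

```text
time_s: 54.52
position: [0.3366, -0.5241, 0.2053]
tcp_rot: [[0.968, 0.251, -0.001], [0.251, -0.968, -0.001], [-0.001, 0.001, -1.0]]
force: [0.3, 0.2, 0.0]
opening: 0.6
```

```bash
python3 - <<'E'
from h import *
st()
a=bot.capture("top")
cv2.imwrite("pics/k1.png",cv2.resize(a[175:285,115:425],None,fx=2.58,fy=2.58*1.0,interpolation=cv2.INTER_CUBIC))
E
```

```text
54.52 [ 0.3366 -0.5241  0.2053] F [0.3 0.2 0. ] M [ 0.01  0.01 -0.01] op 0.6 yaw y -75.49 q [-67.5  29.8  82.2  -0.1  68.    8. ]
```

View pics/k1.png

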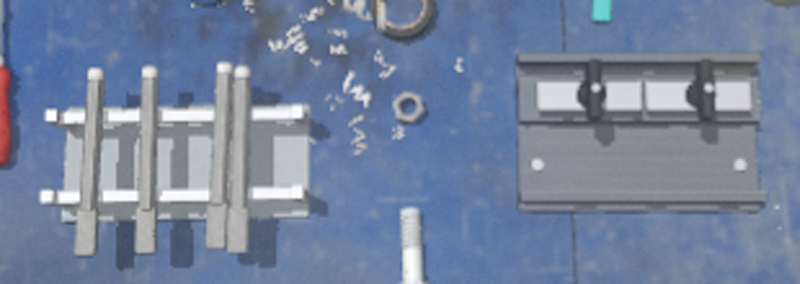

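All four are on the rails and the nut hasn't moved. I'll measure the wing angles against the starting picture and the chisel mid-points before handing in.

```bash
python3 - <<'E'
from h import *
a0=cv2.imread("pics/top0.png");a1=bot.capture("top")
def ang(a,c):
    u0,v0=c; g=cv2.resize(a[v0-14:v0+14,u0-14:u0+14],None,fx=8,fy=8,interpolation=cv2.INTER_CUBIC)
    m=(g.max(2)<62).astype(np.uint8)
    n,l,s,_=cv2.connectedComponentsWithStats(m);k=1+np.argmax(s[1:,4])
    c=max(cv2.findContours((l==k).astype(np.uint8),0,1)[0],key=cv2.contourArea)
    m2=cv2.moments((l==k).astype(np.uint8),True)
    return np.degrees(.5*np.arctan2(2*m2['mu11'],m2['mu20']-m2['mu02'])).round(1),s[k].tolist(),cv2.minAreaRect(c)
for c in ((344,211),(389,210)):
    print(ang(a0,c));print(ang(a1,c))
f=lambda x,y,z:pt("top",115+(x+.5)/2.58-.5,175+(y+.5)/2.58-.5,z)
for t,e in [((95,72),(86,254)),((149,70),(145,252)),((224,66),(216,247)),((242,70),(237,250))]:
    A=f(*t,.074);B=f(*e,.073);print('mid',((A+B)/2-[.5804,.236,0]).round(3)[:2],'len',np.linalg.norm(A-B).round(3),'yaw',np.degrees(np.arctan2(A[1]-B[1],A[0]-B[0])).round(1))
E
```

```text
Traceback (most recent call last):
ValueError: attempt to get argmax of an empty sequence
```

```bash
python3 - <<'E'
from h import *
a0=cv2.imread("pics/top0.png");a1=bot.capture("top")
cv2.imwrite("pics/top2.png",a1)
def ang(a,c):
    u0,v0=c; g=cv2.resize(a[v0-14:v0+14,u0-14:u0+14],None,fx=8,fy=8,interpolation=cv2.INTER_CUBIC)
    m=(g.max(2)<80).astype(np.uint8)
    n,l,s,_=cv2.connectedComponentsWithStats(m)
    if n<2: return g.max(2).min()
    k=1+np.argmax(s[1:,4]); m2=cv2.moments((l==k).astype(np.uint8),True)
    # centre line of the wing at rows: mid column
    b=(l==k); r=np.arange(b.shape[0]); mid=[(int(y),round(float(np.nonzero(b[y])[0].max()),1),round(float(np.nonzero(b[y])[0].min()),1)) for y in r[::16] if b[y].any()]
    return np.degrees(.5*np.arctan2(2*m2['mu11'],m2['mu20']-m2['mu02'])).round(1),s[k].tolist(),mid
for c in ((344,211),(389,210)):
    print(ang(a0,c));print(ang(a1,c))
f=lambda x,y,z:pt("top",115+(x+.5)/2.58-.5,175+(y+.5)/2.58-.5,z)
for t,e in [((95,72),(86,254)),((149,70),(145,252)),((224,66),(216,247)),((242,70),(237,250))]:
    A=f(*t,.074);B=f(*e,.073);print('mid',((A+B)/2-[.5804,.236,0]).round(3)[:2],'len',np.linalg.norm(A-B).round(3),'yaw',np.degrees(np.arctan2(A[1]-B[1],A[0]-B[0])).round(1))
x=[cv2.resize(i[190:230,325:405],(800,400)//np.array(1) if 0 else (800,400),interpolation=cv2.INTER_CUBIC)[:290] for i in (a0,a1)]
cv2.imwrite("pics/m1.png",np.vstack(x))
E
```

```text
(np.float64(75.0), [62, 20, 87, 182, 2250], [(32, 92.0, 83.0), (48, 97.0, 91.0), (64, 99.0, 94.0), (80, 103.0, 92.0), (96, 107.0, 94.0), (112, 110.0, 100.0), (128, 111.0, 104.0), (144, 115.0, 91.0), (160, 121.0, 111.0), (176, 122.0, 114.0), (192, 147.0, 121.0)])
(np.float64(25.1), [105, 174, 34, 29, 447], [(176, 109.0, 106.0), (192, 138.0, 109.0)])
(np.float64(85.8), [17, 26, 100, 186, 3917], [(32, 107.0, 20.0), (48, 104.0, 90.0), (64, 101.0, 90.0), (80, 98.0, 88.0), (96, 99.0, 76.0), (112, 99.0, 80.0), (128, 93.0, 53.0), (144, 91.0, 59.0), (160, 90.0, 77.0), (176, 90.0, 81.0), (192, 101.0, 77.0), (208, 113.0, 82.0)])
(np.float64(76.6), [0, 27, 127, 186, 3553], [(32, 94.0, 0.0), (48, 93.0, 80.0), (64, 91.0, 82.0), (80, 93.0, 81.0), (96, 97.0, 76.0), (112, 97.0, 80.0), (128, 98.0, 82.0), (144, 98.0, 79.0), (160, 98.0, 82.0), (176, 99.0, 87.0), (192, 106.0, 89.0), (208, 123.0, 97.0)])
mid [-0.007  0.08 ] len 0.179 yaw -0.4
mid [-0.007  0.025] len 0.18 yaw 0.5
mid [-0.004 -0.047] len 0.179 yaw -1.5
mid [-0.008 -0.066] len 0.178 yaw -0.8
```

View pics/m1.png

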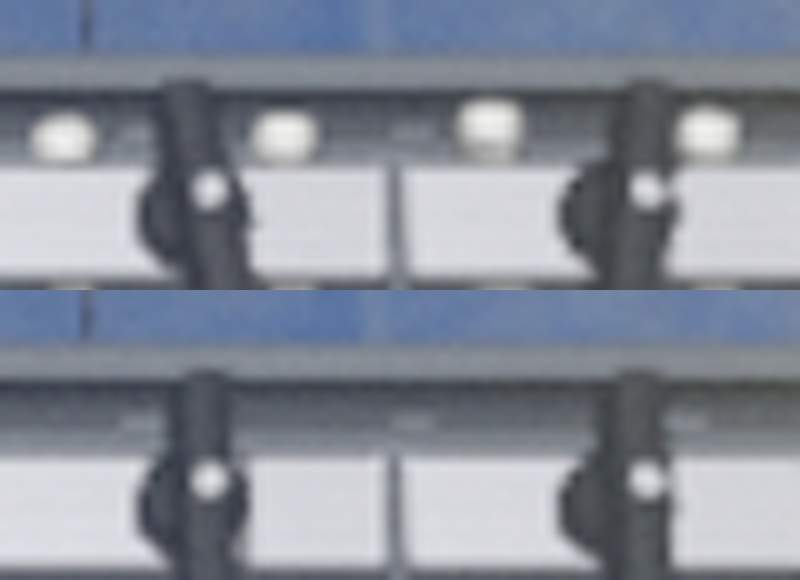

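The left wing has turned back about 10° from its tight position and the right wing about 9°, so both knobs are at about 0 rad. The chisel mid-points are within 8 mm of the rest's centre line. Handing in.

```bash
python3 -c "
from rig import bot
print(bot.hand_in())"
```

```text
the job is handed in; nothing more can be done
None
```

The job is handed in, at about 55 s of the 208 s allowed. All four chisels lie across both rails of the rest, and both knobs of the empty clamp are turned home.

- **Knobs:** The right (−y) knob has the left-hand thread: it stiffened anticlockwise and gave clockwise. The left knob gave anticlockwise. Each was slackened by about 1.24 rad, to roughly 1.4 rad.
- **Chisels:** The left-most chisel was knocked against its neighbour during the run, so I carried those two as a pair. My first grip on the right-hand chisel slipped off and moved it about 9 mm. I regripped deeper and placed it normally. The fingertips seemed to sit about 18 mm higher than the reported TCP.
- **Last checks:**
  - All four middles are within 8 mm of the rest's centre line and within 1.5° of square across the rails. Levelness was only judged by eye in the pictures.
  - Both knobs were pressed against their stops with over 1 N m. The pictures show the wings turned back about 9–10°, which puts the joints near 0 rad.
  - The nut looks unmoved, the turquoise decoy was left alone, and the arm stands clear.
- **Check that disagreed:** The automatic wing-angle fit failed on the left wing's final picture, so I judged that one from an enlarged view.

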